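# Lock and load the sample changer

## Task

Get the sample changer ready: take the lock pin from its parking socket, stand it in the hole on top of the bearing block, turn the crank until the pin drops into the hidden cross-hole of the shaft, and press the pin fully home. Only once the turntable is locked like this, lay each loose steel disc that is on the bench flat in a free place of its own on the turntable, down between the four posts, and leave the pin in. Leave everything else on the bench where it is.

Things in the scene. Friction and masses are not known exactly. Their poses are not given: they have to be found in the camera images.
- changer: fixed sample changer: base plate 200x280x16 mm, white gear housing, turntable on top. Origin: on the bench under the turntable's axis, z up. On its -y side stand an aluminium bearing block (40x40 mm, centre at x 0, y -150 mm) and beyond it the hand crank. The shaft runs along this body's y axis at x 0, 75 mm above the bench
- park (a point): centre of the mouth of the black parking socket (19x19 mm, bore 12 mm) in which the lock pin stands at the start, 95 mm above the bench
- table: round grey turntable, 200 mm across, top face 104 mm above the bench; origin on its axis, 8 mm under the top face. Six places, 68 mm from the axis, every 60 degrees; that on its own +x side holds a fixed reference disc under clips and is taken. Steel hub 40 mm across, 6 mm high. Geared to the crank: one crank turn is 60 degrees of the table
- place_1 (a point): centre of free place 1, on the turntable's top face: a black pad amid four steel posts (5 mm thick, 8 mm high, on the corners of a 34.6 mm square with sides along and across the radius; fingers fit between posts in both directions). A disc lies here with 2 mm play. Axes are those of the turntable
- place_2 (a point): centre of free place 2, on the turntable's top face: a black pad amid four steel posts (5 mm thick, 8 mm high, on the corners of a 34.6 mm square with sides along and across the radius; fingers fit between posts in both directions). A disc lies here with 2 mm play. Axes are those of the turntable
- place_3 (a point): centre of free place 3, on the turntable's top face: a black pad amid four steel posts (5 mm thick, 8 mm high, on the corners of a 34.6 mm square with sides along and across the radius; fingers fit between posts in both directions). A disc lies here with 2 mm play. Axes are those of the turntable
- place_4 (a point): centre of free place 4, on the turntable's top face: a black pad amid four steel posts (5 mm thick, 8 mm high, on the corners of a 34.6 mm square with sides along and across the radius; fingers fit between posts in both directions). A disc lies here with 2 mm play. Axes are those of the turntable
- place_5 (a point): centre of free place 5, on the turntable's top face: a black pad amid four steel posts (5 mm thick, 8 mm high, on the corners of a 34.6 mm square with sides along and across the radius; fingers fit between posts in both directions). A disc lies here with 2 mm play. Axes are those of the turntable
- bore_mouth (a point): centre of the pin bore's mouth on the bearing block's top, 122 mm above the bench. Bore upright, 12 mm, countersunk to 20 mm. 34 mm down it meets the 26 mm shaft; the shaft's 12.5 mm cross-hole is hidden in the block and lines up twice per crank turn, at angles nothing outside shows. Below the shaft, spring balls resist the pin's last 5 mm with 4 to 12 N, then hold it
- crank_handle (a point): middle of the crank's black handle, 14 mm thick, 52 mm long, parallel to the shaft, 40 mm from the shaft's axis and 72 mm beyond the bearing block's centre. Turns either way without end stops and stays where left; takes about 2 N. A pin resting on the turning shaft drops 20 to 38 mm when the hole comes by, and then blocks the crank
- lock_pin: steel lock pin: shank 10 mm thick, 77 mm long with tapered tip, under a round dark head 22 mm across and 16 mm high; 60 to 110 g. Origin on the axis at the head's underside, z up through the head. The head stands 43 mm above the block while the pin rests on the shaft, 5 to 23 mm when it has dropped into the cross-hole, and lies on the block when fully home
- disc_1: bare steel sample disc, 40 mm across, 6 mm thick, 55 g, lying flat on the bench at the start. Origin: its very centre, 3 mm above the face it lies on, z along its axis. One of the five discs may be absent
- disc_2: bare steel sample disc, 40 mm across, 6 mm thick, 55 g, lying flat on the bench at the start. Origin: its very centre, 3 mm above the face it lies on, z along its axis. One of the five discs may be absent
- disc_3: bare steel sample disc, 40 mm across, 6 mm thick, 55 g, lying flat on the bench at the start. Origin: its very centre, 3 mm above the face it lies on, z along its axis. One of the five discs may be absent
- disc_4: bare steel sample disc, 40 mm across, 6 mm thick, 55 g, lying flat on the bench at the start. Origin: its very centre, 3 mm above the face it lies on, z along its axis. One of the five discs may be absent
- disc_5: bare steel sample disc, 40 mm across, 6 mm thick, 55 g, lying flat on the bench at the start. Origin: its very centre, 3 mm above the face it lies on, z along its axis. One of the five discs may be absent
- stopper: dark green rubber stopper, 33 mm wide, 27 mm high; a bystander, loose on the bench, origin at the centre of its underside
- marker: marker pen, 136 mm long, lying; a bystander, loose on the bench, origin at the centre of its underside
- timer: flat lab timer, 70x62x18 mm; a bystander, loose on the bench, origin at the centre of its underside
- petri_dish: closed petri dish, 69 mm wide, 16 mm high; a bystander, loose on the bench, origin at the centre of its underside
- beaker_small: glass beaker, 62 mm wide, 80 mm high; a bystander, loose on the bench, origin at the centre of its underside
- flask_conical: conical flask, 67 mm wide, 114 mm high; a bystander, loose on the bench, origin at the centre of its underside
- tape: roll of label tape, 68 mm wide, 19 mm high; a bystander, loose on the bench, origin at the centre of its underside
Mind the look-alikes: they are no part of the job. What is shaped like the disc_4 but red is not meant.

How it is judged:
By the outcome, as a careful person would: the job done as asked, in the order asked, and still so for the second after the job is handed in, with the robot touching nothing.
Of disc_1, disc_2, disc_3, disc_4, disc_5 only 4 to 5 are there at a start; the rules pass over those that are not, and their reading is None.
At some moment in a run one of disc_1, disc_2, disc_3, disc_4, disc_5 may be knocked a few centimetres aside while the robot is not near it.
It also fails if it takes over 208 s, if anything falls off the work surface, if the arm or the gripper's body presses on something with over 40 N, if the wrist force passes 120 N, or if a joint passes its speed limit or range.

## Robot

A 6-joint arm with a two-finger parallel gripper is mounted at the origin on a cart in front of the work surface, level with it; the furniture and walls round the work are solid. World frame = base frame: x ahead of the robot, y to its left, z up, the work surface at z = 0. Lengths are in m, angles in rad, forces in N, time in s.
With the tool pointing down it reaches from about 0.35 to 0.775 m from the base axis. Payload 7.3 kg.
Tool frame: the origin (TCP) lies at the very end of the fingers, on their centre line; the grasp point (between the pads) lies 19 mm behind it; z points along the fingers, y is the line along which they close (so a half turn about z gives the same grasp; the last joint's range is limited). The gripper opens to 92 mm and grips with 3 to 60 N. Pads are 19 mm wide; open, the fingers measure 130 mm over their backs; the gripper's body (75 mm by 190 mm) begins 47 mm behind the grasp point.
Start: joints at [-1.272, 0.342, 1.524, -0, 1.275, -0.146], TCP at [0.226, -0.474, 0.227] pointing down, gripper open.
Joint ranges: [-2.53, 2.53], [-0.77, 2.02], [0.04, 2.7], [-1, 4.14], [0.28, 2.66], [-3.11, 3.11]. Speed limits (rad/s): [2.57, 2.57, 3.14, 3.14, 3.14, 3.14].

## Interface

Orientations are given as [roll, pitch, yaw] about the fixed x, y, z axes, in that order (R = Rz(yaw) Ry(pitch) Rx(roll)).
In Python, from cell import * gives the robot as it stands.
- The arm moves only by the tool step_arm, never from a script. Its argument "commands" is a list of rows, each a list of 7 numbers: the opening, from 0 (shut) to 1 (fully open), then the shift along the world's x, y, z in cm, then the turn, a rotation vector about the world's x, y, z in rad. A call has 1 to 5 rows; each row is the pose to reach, as a shift and turn from the pose commanded when the call began; what a row does not reach only later rows make up. A row lasts 1/12 s, in which the tool goes at most 41.7 mm and 7.16 degrees, less where a joint would pass 70% of its speed; a pose out of reach is approached as far as the arm can. A call with a gripper value outside its range is refused whole. The fingers move at their own pace and stop on an object; "grip_force" is the grip in N (left out, the last holds). Time passes only in rows, so rows that repeat a pose let the fingers close. It gives the time, the measured TCP pose, the force, the opening and the grip force at its end, in the units of the state.
- observe(): the state, without advancing time (a new reading comes with each control period).
- read_camera(name): name is "scene" or "top" or "wrist"; returns the picture (384x512x3 uint8, red, green, blue); there is no depth.
- camera_model(name): a dict with "vfov" (degrees; the focal length in pixels is half the picture's height over the tangent of half this angle, whatever the lens; pixels are square), "cx", "cy" (the principal point, pixels), "world_to_cam" (4x4, takes a point from world to camera coordinates). Camera axes: x right, y up, looking along -z (the intrinsics and any distortion apply to the point x, -y, -z); pixel columns grow to the right and rows downward; lengths in m; the calibration is good to about 2 mm. A picture is of the moment at which its call begins: read the wrist's pose just before it. camera_model takes no time and is no camera call; for the wrist camera it gives the pose at the moment of the call.
- hand_in(): hands the job in; it is judged then, once.
The state is a dict: "time": time; "qpos": joint angles; "qvel": joint speeds; "joint_efforts": joint torques, N m; "tool_pos": TCP position; "tool_rot": TCP orientation; "contact_force": force on the tool from outside, world axes, zero at the start; "torque": the same for the moment, N m; "opening": finger opening in m; "grip_force": force on a finger pad.
Only numpy, scipy, OpenCV 4.12 (cv2) and the standard library are available. Lean on these libraries where they do the work, as an engineer would, in place of code of your own. Each camera call takes 0.05 s, during which the arm holds its last target. There are 200 camera calls.

## Working session

There is one attempt and no reset: what is moved stays moved. The work goes in short steps, Python scripts to look and compute and a tool call to move; the robot and the scene stay as the last step left them, time stands still between calls to the robot, and variables do not carry over. Pictures are saved under pics/ and viewed, at most 14 in all, crops included, and the job is handed in when it is done.

Besides the shell and the picture viewer there is one more tool, called after "Request:" in YAML: its name, and indented under it one key for each argument. step_arm: Moves the arm, as the interface text tells. Its arguments: {"type":"object","properties":{"commands":{"type":"array"},"grip_force":{"type":"number"}},"required":["commands"]}

```bash
ls; mkdir -p pics; python3 - <<'E'
from cell import *
import cv2,numpy as np
print(observe())
for n in ["scene","top","wrist"]:
    m=camera_model(n); im=read_camera(n); np.save(f"pics/{n}0.npy",im)
    print(n,{k:(np.round(v,4).tolist() if k=="world_to_cam" else v) for k,v in m.items()})
    cv2.imwrite(f"pics/{n}0.png",cv2.resize(im[...,::-1],(800,600)) if n!='wrist' else im[...,::-1])
E
```

```text
pics
{'time': 0.0, 'qpos': array([-1.27199646e+00,  3.42702694e-01,  1.52501727e+00, -7.94814345e-06,
        1.27538063e+00, -1.46049110e-01]), 'qvel': array([ 0.00407662, -0.00135046,  0.00090029, -0.00048389,  0.00025842,
        0.00035092]), 'joint_efforts': array([-7.15561164e-04, -4.31248212e+01, -2.44218725e+01,  7.15258392e-02,
        5.58367185e-02, -1.27423018e-04]), 'tool_pos': array([ 0.22579369, -0.47351856,  0.22605526]), 'tool_rot': array([-3.14009966e+00, -2.11931352e-04,  4.44851142e-01]), 'contact_force': array([ 1.19486225,  0.94636741, -0.19023605]), 'torque': array([ 0.03492088, -0.03438252, -0.00569803]), 'grip_force': 0.0, 'opening': 0.09180137604308103}
scene {'vfov': 49.596408451801615, 'cx': 258.01893252917165, 'cy': 192.3881644094381, 'world_to_cam': [[0.8709, -0.4913, -0.0159, -0.495], [0.2815, 0.4719, 0.8355, -0.2396], [-0.4029, -0.7321, 0.5493, -1.2021], [0.0, 0.0, 0.0, 1.0]]}
top {'vfov': 44.83166547818105, 'cx': 251.35426904891474, 'cy': 190.5843968895251, 'world_to_cam': [[0.0261, -0.9997, -0.003, -0.0031], [0.9956, 0.0257, 0.0899, -0.5685], [-0.0898, -0.0053, 0.9959, -1.6701], [0.0, 0.0, 0.0, 1.0]]}
wrist {'vfov': 64.20412562220008, 'cx': 254.23740476252289, 'cy': 192.38883416129516, 'world_to_cam': [[0.4308, -0.9024, -0.0013, -0.5245], [0.8665, 0.4141, -0.2788, 0.0358], [0.2521, 0.119, 0.9604, -0.391], [0.0, 0.0, 0.0, 1.0]]}
```

View pics/top0.png

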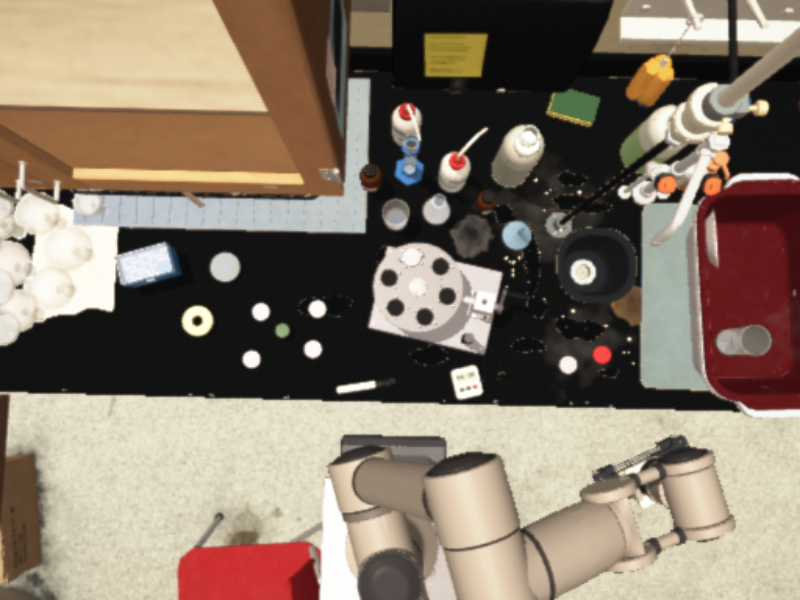

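View pics/scene0.png

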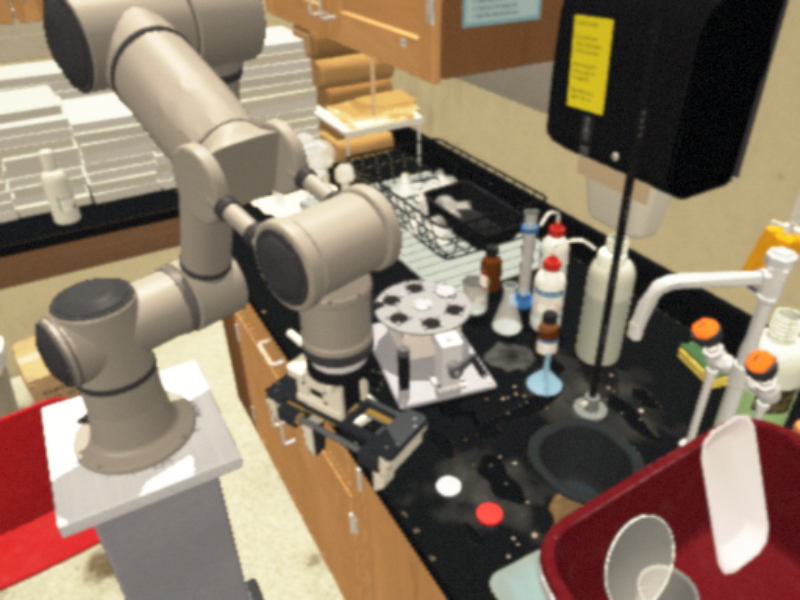

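The top view shows five white discs at about (261,312), (317,309), (251,359), (313,349) and (568,365), in px of the 800x600 picture. The red look-alike is at (602,355), the turntable at (418,288), the pin's black socket at (468,340), the block at (485,300) and the crank to its right. The scene view agrees.

```bash
cat > h.py <<'E'
from cell import *
import cv2, numpy as np
from scipy.spatial.transform import Rotation as R
def f(m): return 192/np.tan(np.radians(m["vfov"]/2))
def ray(m,u,v,z):
    W=np.array(m["world_to_cam"]); Rt=W[:3,:3].T; c=-Rt@W[:3,3]
    d=Rt@np.array([(u-m["cx"])/f(m),-(v-m["cy"])/f(m),-1.])
    return c+d*(z-c[2])/d[2]
def proj(m,p):
    W=np.array(m["world_to_cam"]); q=W[:3,:3]@np.asarray(p)+W[:3,3]
    return np.array([m["cx"]-f(m)*q[0]/q[2], m["cy"]+f(m)*q[1]/q[2]])
def blobs(mask,lo,hi):
    n,l,s,c=cv2.connectedComponentsWithStats(mask.astype(np.uint8))
    return [(c[i],s[i,4]) for i in range(1,n) if lo<=s[i,4]<=hi]
def snap(name,pic=None,scale=1,box=None):
    m=camera_model(name); im=read_camera(name)
    if pic:
        x=im[...,::-1]
        if box: x=x[box[1]:box[3],box[0]:box[2]]
        cv2.imwrite(f"pics/{pic}.png",cv2.resize(x,None,fx=scale,fy=scale,interpolation=cv2.INTER_CUBIC))
        np.save(f"pics/{pic}.npy",im)
    return m,im
E
python3 - <<'E'
from h import *
np.set_printoptions(precision=4,suppress=True)
m=camera_model("top"); im=np.load("pics/top0.npy").astype(int)
w=(im.min(2)>200)
for c,a in blobs(w[170:250,140:420],20,200): print("white",c+[140,170],a,ray(m,*(c+[140,170]),0.006))
for n,p,z in [("table",(418,288),.11),("ref",(412,257),.11),("pin",(468,340),.111),("block",(485,300),.122),("crank",(515,300),.075),("corner1",(370,327),.016),("corner2",(485,353),.016),("corner3",(503,268),.016)]:
    print(n,ray(m,p[0]/1.5625,p[1]/1.5625,z))
o=observe(); mw=camera_model("wrist"); W=mw["world_to_cam"]
T=R.from_euler("xyz",o["tool_rot"]).as_matrix()
print("cam in tool",T.T@(-W[:3,:3].T@W[:3,3]-o["tool_pos"]), "axis in tool",T.T@(-W[2,:3]), "tooly",T[:,1])
E
```

```text
white [144.2105 173.3816] 76 [0.6238 0.4097 0.006 ]
white [372.6277 175.5851] 94 [ 0.6373 -0.4346  0.006 ]
white [202.6548 197.2857] 84 [0.5408 0.1903 0.006 ]
white [166.5176 199.0588] 85 [0.5308 0.3231 0.006 ]
white [199.8161 222.9195] 87 [0.4464 0.1974 0.006 ]
white [160.5833 229.4762] 84 [0.4187 0.3401 0.006 ]
white [363.3256 233.0233] 86 [ 0.4251 -0.4012  0.006 ]
white [298.2565 241.9267] 191 [ 0.3866 -0.1642  0.006 ]
white [228.3488 247.0233] 86 [0.3614 0.0902 0.006 ]
table [ 0.584  -0.0443  0.11  ]
ref [ 0.653  -0.0293  0.11  ]
pin [ 0.4717 -0.1569  0.111 ]
block [ 0.56   -0.1917  0.122 ]
crank [ 0.566  -0.2652  0.075 ]
corner1 [0.4994 0.063  0.016 ]
corner2 [ 0.4458 -0.2064  0.016 ]
corner3 [ 0.6463 -0.2458  0.016 ]
cam in tool [ 0.0749  0.0002 -0.1586] axis in tool [-0.279   0.0001  0.9603] tooly [ 0.4303 -0.9027 -0.0011]
```

Request:
step_arm:
  commands:
    - [1,6,9,10.5,0,0,-0.3]
    - [1,6,9,10.5,0,0,-0.3]
    - [1,6,9,10.5,0,0,-0.3]
    - [1,6,9,10.5,0,0,-0.3]
    - [1,6,9,10.5,0,0,-0.3]

```text
time: 0.57
tool_pos: [0.2882, -0.3825, 0.3361]
tool_rot: [3.135, -0.004, 0.148]
contact_force: [0.2, -0.4, 0.6]
opening: 0.092
grip_force: 0.0
```

Request:
step_arm:
  commands:
    - [1,14,15,0,0,0,-0.3]
    - [1,14,15,0,0,0,-0.3]
    - [1,14,15,0,0,0,-0.3]
    - [1,14,15,0,0,0,-0.3]
    - [1,14,15,0,0,0,-0.3]

```text
time: 0.98
tool_pos: [0.4212, -0.2386, 0.3307]
tool_rot: [-3.141, 0.001, -0.157]
contact_force: [0.3, -1.2, 0.5]
opening: 0.0919
grip_force: 0.0
```

Request:
step_arm:
  commands:
    - [1,1.4,9.4,0,0,0,0]
    - [1,1.4,9.4,0,0,0,0]
    - [1,1.4,9.4,0,0,0,0]
    - [1,1.4,9.4,0,0,0,0]
    - [1,1.4,9.4,0,0,0,0]

```text
time: 1.4
tool_pos: [0.4346, -0.1459, 0.3312]
tool_rot: [3.141, 0.001, -0.154]
contact_force: [-0.5, 0.6, -0.4]
opening: 0.0919
grip_force: 0.0
```

```bash
python3 - <<'E'
from h import *
o=observe(); print(o["tool_pos"],o["tool_rot"],o["time"],o["qvel"])
m,im=snap("wrist","w1",1.5)
E
```

```text
[ 0.43455031 -0.14587086  0.33117282] [ 3.14100941e+00  8.48445149e-04 -1.53683238e-01] 1.4 [-0.03796399  0.0084315  -0.00957636 -0.00302235  0.00205041 -0.00160445]
```

View pics/w1.png

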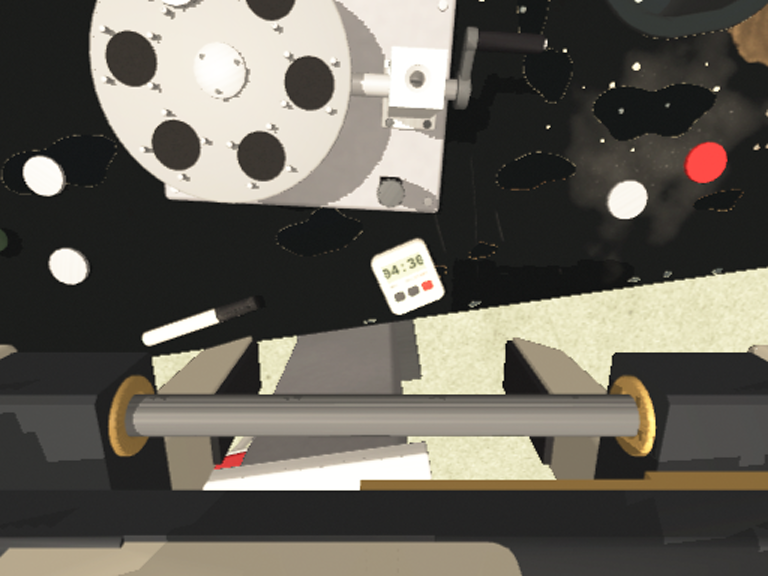

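The wrist view (1.5x) shows the pin head at (391,191), the bore at (418,78), the hub at (220,70), the crank handle around (505,42) pointing away from the robot, and discs at (42,175), (68,266) and (627,200).

```bash
python3 - <<'E'
from h import *
from scipy.optimize import least_squares
np.set_printoptions(precision=4,suppress=True)
m=camera_model("wrist"); im=np.load("pics/w1.npy")
# use static pose: arm settled since the picture within mm
def px(u,v): return u/1.5,v/1.5
hub=ray(m,*px(220,70),.110); bore=ray(m,*px(418,78),.120); pin=ray(m,*px(391,191),.111)
print("hub",hub,"bore",bore,np.linalg.norm((hub-bore)[:2]),"pin",pin)
d=(hub-bore)[:2]; yaw=np.arctan2(-d[0],d[1]); print("yaw",yaw,np.degrees(yaw))
C=np.array([[np.cos(yaw),-np.sin(yaw)],[np.sin(yaw),np.cos(yaw)]])
b=bore[:2]
print("pin in changer", C.T@(pin[:2]-b)+[0,-.150])
for th in np.radians(np.arange(0,360,15)):
    out=[]
    for y in (-.046,-.072,-.098):
        p=np.append(b+C@[.04*np.sin(th),y],.075+.04*np.cos(th)); out.append(proj(m,p)*1.5)
    print(int(round(np.degrees(th))),np.round(out,0).tolist())
g=im.astype(int)
for c,a in blobs((g.min(2)>170)[:230],300,1500): print("w",c*1.5,a,ray(m,*c,.006))
# head of pin crop
cv2.imwrite("pics/crop1.png",cv2.resize(im[0:160,210:390,::-1],None,fx=4,fy=4,interpolation=cv2.INTER_CUBIC)[:600])
E
```

```text
hub [ 0.5884 -0.0477  0.11  ] bore [ 0.5584 -0.194   0.12  ] 0.14932750897226763 pin [ 0.4797 -0.1622  0.111 ]
yaw -0.20165870516146445 -11.554192707824942
pin in changer [-0.0835 -0.1346]
0 [[479.0, 82.0], [513.0, 84.0], [547.0, 86.0]]
15 [[480.0, 67.0], [514.0, 69.0], [549.0, 71.0]]
30 [[480.0, 54.0], [514.0, 56.0], [549.0, 58.0]]
45 [[479.0, 44.0], [513.0, 46.0], [547.0, 48.0]]
60 [[478.0, 38.0], [511.0, 39.0], [545.0, 41.0]]
75 [[476.0, 35.0], [509.0, 37.0], [541.0, 38.0]]
90 [[474.0, 36.0], [506.0, 38.0], [537.0, 40.0]]
105 [[471.0, 41.0], [502.0, 43.0], [533.0, 44.0]]
120 [[468.0, 49.0], [499.0, 51.0], [529.0, 52.0]]
135 [[466.0, 59.0], [496.0, 61.0], [525.0, 62.0]]
150 [[464.0, 71.0], [493.0, 72.0], [522.0, 74.0]]
165 [[462.0, 83.0], [491.0, 84.0], [519.0, 86.0]]
180 [[461.0, 95.0], [489.0, 97.0], [517.0, 98.0]]
195 [[460.0, 107.0], [488.0, 109.0], [516.0, 110.0]]
210 [[460.0, 118.0], [488.0, 120.0], [516.0, 121.0]]
225 [[460.0, 127.0], [488.0, 129.0], [517.0, 130.0]]
240 [[461.0, 134.0], [490.0, 136.0], [518.0, 137.0]]
255 [[462.0, 138.0], [492.0, 140.0], [521.0, 141.0]]
270 [[464.0, 140.0], [494.0, 141.0], [524.0, 143.0]]
285 [[466.0, 138.0], [497.0, 139.0], [528.0, 141.0]]
300 [[469.0, 132.0], [501.0, 134.0], [532.0, 135.0]]
315 [[472.0, 123.0], [504.0, 125.0], [537.0, 126.0]]
330 [[474.0, 111.0], [508.0, 113.0], [541.0, 115.0]]
345 [[477.0, 97.0], [511.0, 99.0], [545.0, 101.0]]
w [ 42.5547 175.2708] 530 [0.5422 0.1867 0.006 ]
w [626.9413 199.1624] 511 [ 0.4257 -0.4043  0.006 ]
w [406.899  276.0586] 1357 [ 0.3792 -0.1669  0.006 ]
w [ 67.4098 265.7539] 449 [0.4472 0.1942 0.006 ]
w [179.4935 327.5871] 465 [0.3593 0.0942 0.006 ]
```

View pics/crop1.png

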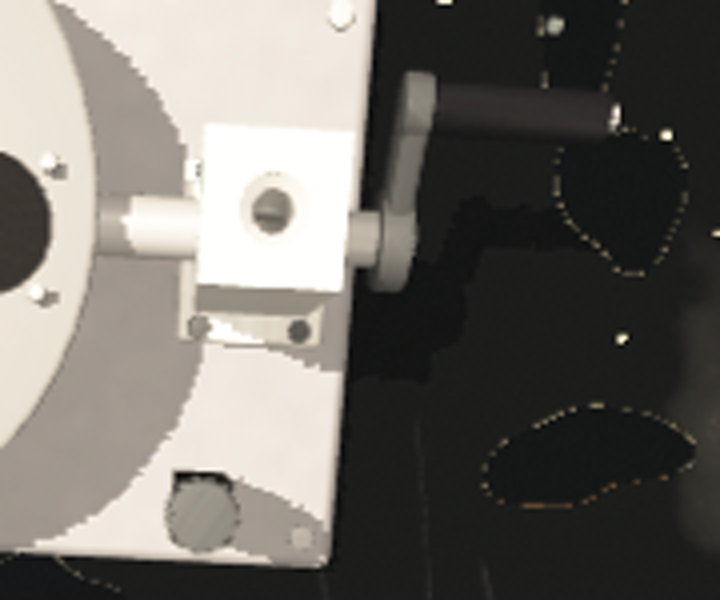

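```bash
python3 - <<'E'
from h import *
np.set_printoptions(precision=4,suppress=True)
m,im=snap("wrist"); o=observe()
print(o["tool_pos"],o["tool_rot"],o["qpos"])
pin=ray(m,260.5,128.25,.111); bore=ray(m,278.25,51.75,.121); print(pin,bore)
# grey head mask centroid
g=im.astype(int); sub=g[110:145,245:280]; print(sub[18,::4].tolist())
E
```

```text
[ 0.4344 -0.147   0.3313] [ 3.1411  0.0008 -0.1564] [-0.4931  0.1531  1.4901 -0.0007  1.4989  1.2341]
[ 0.4787 -0.1618  0.111 ] [ 0.5586 -0.1935  0.121 ]
[[241, 233, 224], [241, 234, 225], [160, 155, 142], [157, 149, 139], [155, 149, 138], [147, 141, 130], [161, 151, 143], [162, 152, 144], [161, 152, 144]]
```

Request:
step_arm:
  commands:
    - [0.5,4.4,-1.5,-8,0,0,-0.045]
    - [0.5,4.4,-1.5,-15.1,0,0,-0.045]
    - [0.5,4.4,-1.5,-15.1,0,0,-0.045]
    - [0.5,4.4,-1.5,-15.1,0,0,-0.045]
    - [0.5,4.4,-1.5,-15.1,0,0,-0.045]

```text
time: 1.92
tool_pos: [0.4756, -0.161, 0.174]
tool_rot: [-3.139, 0.012, -0.203]
contact_force: [-1.3, 1.6, -0.7]
opening: 0.0631
grip_force: 0.0
```

```bash
python3 - <<'E'
from h import *
np.set_printoptions(precision=4,suppress=True)
m,im=snap("wrist","w2",1.5); o=observe()
print(o["tool_pos"],o["tool_rot"],o["opening"])
print(proj(m,[.4787,-.1618,.111])*1.5,proj(m,o["tool_pos"])*1.5,proj(m,[.5586,-.1935,.121])*1.5)
E
```

```text
[ 0.4767 -0.1614  0.1777] [-3.1398  0.0076 -0.2024] 0.05922246548454232
[381.1668 301.2896] [380.6703 363.7781] [415.8076 122.841 ]
```

View pics/w2.png

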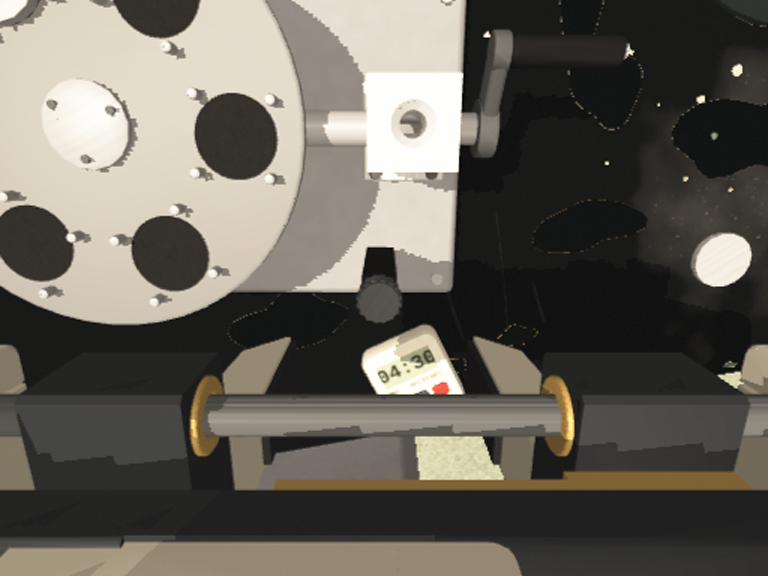

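The pin head shows at (379,299) and the bore at (413,121), within about 1 mm of the prediction.

```bash
python3 - <<'E'
from h import *
np.set_printoptions(precision=4,suppress=True)
m=camera_model("wrist"); o=observe()
print(o["tool_pos"],ray(m,379/1.5,299/1.5,.111),ray(m,413/1.5,121/1.5,.121))
g=np.load("pics/w2.npy").astype(int); 
mask=np.abs(g-g[199,252]).max(2)<25; mask[:180]=0; mask[220:]=0
for c,a in blobs(mask,200,2000): print(c*1.5,a,ray(m,*c,.111))
E
```

```text
[ 0.4767 -0.1614  0.1777] [ 0.4803 -0.1612  0.111 ] [ 0.5611 -0.1932  0.121 ]
[378.8559 299.7972] 673 [ 0.4799 -0.161   0.111 ]
```

Request:
step_arm:
  commands:
    - [0.45,0.3,0,-4,0,0,0]
    - [0.45,0.3,0,-7,0,0,0]
    - [0.45,0.3,0,-9,0,0,0]
    - [0.45,0.3,0,-9,0,0,0]
    - [0.45,0.3,0,-9,0,0,0]

```text
time: 2.38
tool_pos: [0.4823, -0.1617, 0.0925]
tool_rot: [3.141, -0.001, -0.201]
contact_force: [-0.7, -0.8, 0.7]
opening: 0.0413
grip_force: 0.0
```

Request:
step_arm:
  commands:
    - [0.0,0,0,0,0,0,0]
    - [0.0,0,0,0,0,0,0]
    - [0.0,0,0,0,0,0,0]
    - [0.0,0,0,0,0,0,0]
    - [0.0,0,0,0,0,0,0]
  grip_force: 20

```text
time: 2.8
tool_pos: [0.4824, -0.1611, 0.0922]
tool_rot: [3.141, -0.003, -0.2]
contact_force: [-1.1, -0.2, 7.3]
opening: 0.021
grip_force: 20.0
```

Request:
step_arm:
  commands:
    - [0.0,0,0,0,0,0,0]
    - [0.0,0,0,0,0,0,0]
    - [0.0,0,0,0,0,0,0]
    - [0.0,0,0,0,0,0,0]
    - [0.0,0,0,0,0,0,0]

```text
time: 3.22
tool_pos: [0.4824, -0.1611, 0.0922]
tool_rot: [3.141, -0.003, -0.2]
contact_force: [-1.3, -0.9, 8.0]
opening: 0.0211
grip_force: 20.0
```

Request:
step_arm:
  commands:
    - [0.0,0,0,1,0,0,0]
    - [0.0,0,0,3,0,0,0]
    - [0.0,0,0,6,0,0,0]
    - [0.0,0,0,9,0,0,0]
    - [0.0,0,0,12.5,0,0,0]

```text
time: 3.63
tool_pos: [0.4808, -0.1601, 0.217]
tool_rot: [-3.141, 0.002, -0.2]
contact_force: [0.4, -0.7, -1.3]
opening: 0.0212
grip_force: 20.0
```

Request:
step_arm:
  commands:
    - [0.0,3,-1,0,0,0,0]
    - [0.0,6,-2,0,0,0,0]
    - [0.0,6,-2,0,0,0,0]
    - [0.0,6,-2,0,0,0,0]
    - [0.0,6,-2,0,0,0,0]

```text
time: 4.05
tool_pos: [0.5409, -0.1802, 0.2155]
tool_rot: [-3.141, 0.002, -0.2]
contact_force: [-0.3, -0.8, -0.3]
opening: 0.0212
grip_force: 20.0
```

```bash
python3 - <<'E'
from h import *
np.set_printoptions(precision=4,suppress=True)
m,im=snap("wrist","w3",1.5); o=observe()
print(o["tool_pos"],o["tool_rot"],o["opening"],o["contact_force"])
T=R.from_euler("xyz",o["tool_rot"]).as_matrix()
print(proj(m,o["tool_pos"]-T[:,2]*.003)*1.5,proj(m,o["tool_pos"]+T[:,2]*.074)*1.5,proj(m,[.5600,-.1933,.121])*1.5)
E
```

```text
[ 0.5407 -0.1801  0.2157] [-3.1413  0.0014 -0.2   ] 0.021491496651330547 [ 0.3381  0.398  -1.2776]
[380.3729 366.3846] [380.6015 302.4365] [396.8375 254.4764]
```

View pics/w3.png

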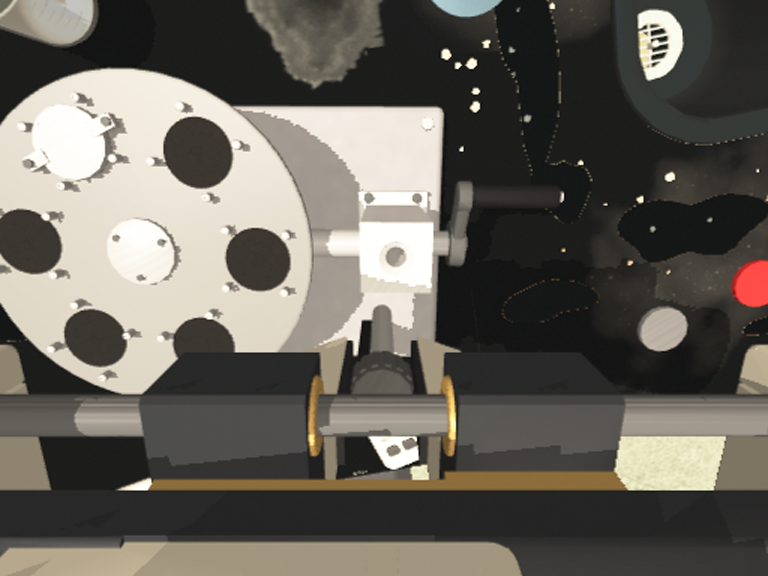

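The pin is in the grip and its tip is at about (381,308). The bore mouth is at (396,257).

```bash
python3 - <<'E'
from h import *
np.set_printoptions(precision=4,suppress=True)
m=camera_model("wrist"); o=observe()
im=np.load("pics/w3.npy"); g=im.astype(int)
print(o["tool_pos"])
for p in [(396,257),(381,307),(381,309)]:
    print([ray(m,p[0]/1.5,p[1]/1.5,z) for z in (.121,.139,.142,.145)])
cv2.imwrite("pics/crop2.png",cv2.resize(im[150:240,215:305,::-1],None,fx=6,fy=6,interpolation=cv2.INTER_CUBIC))
E
```

```text
[ 0.5407 -0.1801  0.2157]
[array([ 0.5585, -0.1925,  0.121 ]), array([ 0.5625, -0.1927,  0.139 ]), array([ 0.5631, -0.1928,  0.142 ]), array([ 0.5638, -0.1928,  0.145 ])]
[array([ 0.5311, -0.1784,  0.121 ]), array([ 0.537 , -0.1796,  0.139 ]), array([ 0.538 , -0.1798,  0.142 ]), array([ 0.539, -0.18 ,  0.145])]
[array([ 0.5299, -0.1781,  0.121 ]), array([ 0.5359, -0.1793,  0.139 ]), array([ 0.5369, -0.1796,  0.142 ]), array([ 0.5379, -0.1798,  0.145 ])]
```

View pics/crop2.png

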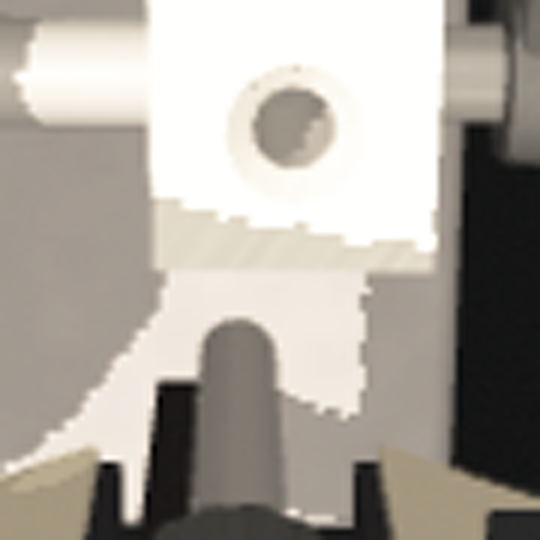

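Measured at the same camera pose, tip to bore is about +21.5 mm in x and −12.8 mm in y.

Request:
step_arm:
  commands:
    - [0.0,2.15,-1.3,0,0,0,0]
    - [0.0,2.15,-1.3,0,0,0,0]
    - [0.0,2.15,-1.3,0,0,0,0]
    - [0.0,2.15,-1.3,-1,0,0,0]
    - [0.0,2.15,-1.3,-2,0,0,0]

```text
time: 4.52
tool_pos: [0.5626, -0.1933, 0.1956]
tool_rot: [3.141, -0.001, -0.2]
contact_force: [0.3, 0.2, -1.3]
opening: 0.0212
grip_force: 20.0
```

Request:
step_arm:
  commands:
    - [0.0,0,0,-0.3,0,0,0]
    - [0.0,0,0,-0.6,0,0,0]
    - [0.0,0,0,-0.8,0,0,0]
    - [0.0,0,0,-0.8,0,0,0]
    - [0.0,0,0,-0.8,0,0,0]

```text
time: 4.93
tool_pos: [0.5632, -0.1936, 0.1879]
tool_rot: [3.141, -0.0, -0.2]
contact_force: [-0.7, -0.3, 0.3]
opening: 0.0211
grip_force: 20.0
```

Request:
step_arm:
  commands:
    - [0.0,0,0,-0.4,0,0,0]
    - [0.0,0,0,-0.8,0,0,0]
    - [0.0,0,0,-1.0,0,0,0]
    - [0.0,0,0,-1.0,0,0,0]
    - [0.0,0,0,-1.0,0,0,0]

```text
time: 5.35
tool_pos: [0.5631, -0.1936, 0.1775]
tool_rot: [3.142, 0.0, -0.2]
contact_force: [-0.6, -0.8, -1.0]
opening: 0.0211
grip_force: 20.0
```

Request:
step_arm:
  commands:
    - [0.0,0,0,-0.4,0,0,0]
    - [0.0,0,0,-0.8,0,0,0]
    - [0.0,0,0,-1.2,0,0,0]
    - [0.0,0,0,-1.2,0,0,0]
    - [0.0,0,0,-1.2,0,0,0]

```text
time: 5.77
tool_pos: [0.5629, -0.1935, 0.1653]
tool_rot: [-3.141, 0.001, -0.2]
contact_force: [-0.0, 0.2, -0.5]
opening: 0.0213
grip_force: 20.0
```

Request:
step_arm:
  commands:
    - [0.35,0,0,0,0,0,0]
    - [0.35,0,0,0,0,0,0]
    - [0.35,0,0,0,0,0,0]
    - [0.35,0,0,0,0,0,0]
    - [0.35,0,0,0,0,0,0]

```text
time: 6.18
tool_pos: [0.5632, -0.1937, 0.1659]
tool_rot: [3.141, -0.0, -0.2]
contact_force: [0.2, 0.3, 1.1]
opening: 0.032
grip_force: 0.0
```

```bash
python3 - <<'E'
from h import *
np.set_printoptions(precision=4,suppress=True)
m,im=snap("scene","s1"); o=observe()
print(o["tool_pos"],o["opening"])
b=np.array([.5605,-.1930]); 
for z in (.122,.165,.181): print(z,proj(m,[*b,z]))
cv2.imwrite("pics/crop3.png",cv2.resize(im[150:260,220:360,::-1],None,fx=5,fy=5,interpolation=cv2.INTER_CUBIC))
E
```

```text
[ 0.5632 -0.1936  0.1659] 0.032212069529381465
0.122 [287.3027 216.5603]
0.165 [287.643  204.5552]
0.181 [287.773  199.9663]
```

View pics/crop3.png

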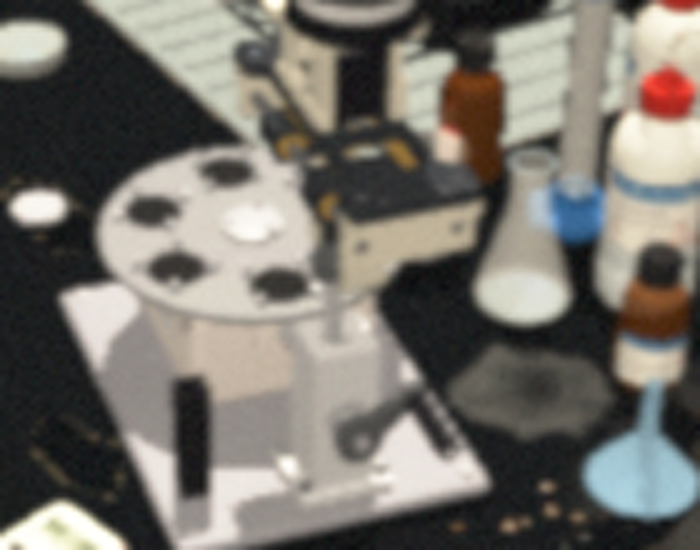

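The pin is standing upright on the shaft and has not dropped. I'm retracting and turning the tool for the crank.

Request:
step_arm:
  commands:
    - [0.4,0,0,2.5,0,0,0]
    - [0.4,0,0,5,0,0,0]
    - [0.4,0,-2,5,0,0,-0.12]
    - [0.4,0,-4,5,0,0,-0.24]
    - [0.4,0,-6,5,0,0,-0.36]

```text
time: 6.65
tool_pos: [0.5634, -0.2541, 0.2166]
tool_rot: [3.142, -0.001, -0.565]
contact_force: [0.8, 0.0, -0.1]
opening: 0.0369
grip_force: 0.0
```

Request:
step_arm:
  commands:
    - [0.4,0,-2,0,0,0,-0.12]
    - [0.4,1.4,-2.3,0,0,0,-0.24]
    - [0.4,1.4,-2.3,0,0,0,-0.36]
    - [0.4,1.4,-2.3,0,0,0,-0.48]
    - [0.4,1.4,-2.3,0,0,0,-0.6]

```text
time: 7.07
tool_pos: [0.5772, -0.2768, 0.2155]
tool_rot: [3.141, 0.0, -1.166]
contact_force: [0.9, -0.2, -0.5]
opening: 0.037
grip_force: 0.0
```

Request:
step_arm:
  commands:
    - [0.4,0,0,0,0,0,-0.12]
    - [0.4,0,0,0,0,0,-0.24]
    - [0.4,0,0,0,0,0,-0.36]
    - [0.4,0,0,0,0,0,-0.48]
    - [0.4,0,0,0,0,0,-0.61]

```text
time: 7.48
tool_pos: [0.5771, -0.2766, 0.2157]
tool_rot: [3.141, 0.0, -1.771]
contact_force: [-0.2, 0.6, -0.1]
opening: 0.0366
grip_force: 0.0
```

```bash
python3 - <<'E'
from h import *
np.set_printoptions(precision=4,suppress=True)
m,im=snap("wrist","w4",1.5); o=observe()
print(o["tool_pos"],o["tool_rot"],o["opening"],o["qpos"])
b=np.array([.5605,-.1933]); xc=np.array([.9797,-.2003]); yc=np.array([.2003,.9797])
ms=camera_model("scene")
for t in (40,50,60,70):
    th=np.radians(t); r=[]
    for y in (-.046,-.098):
        p=np.append(b+xc*.04*np.sin(th)+yc*y,.075+.04*np.cos(th)); r+= [proj(m,p)*1.5, (proj(ms,p)-[220,150])*5]
    print(t,np.round(r,0).tolist())
E
```

```text
[ 0.5771 -0.2766  0.2157] [ 3.1414  0.0001 -1.779 ] 0.03634596998299556 [-0.5666  0.5654  1.1931 -0.      1.3833  2.7832]
40 [[392.0, 334.0], [407.0, 392.0], [393.0, 253.0], [443.0, 447.0]]
50 [[385.0, 331.0], [414.0, 397.0], [385.0, 251.0], [451.0, 452.0]]
60 [[378.0, 328.0], [420.0, 404.0], [378.0, 249.0], [457.0, 458.0]]
70 [[374.0, 325.0], [424.0, 411.0], [374.0, 248.0], [461.0, 466.0]]
```

View pics/w4.png

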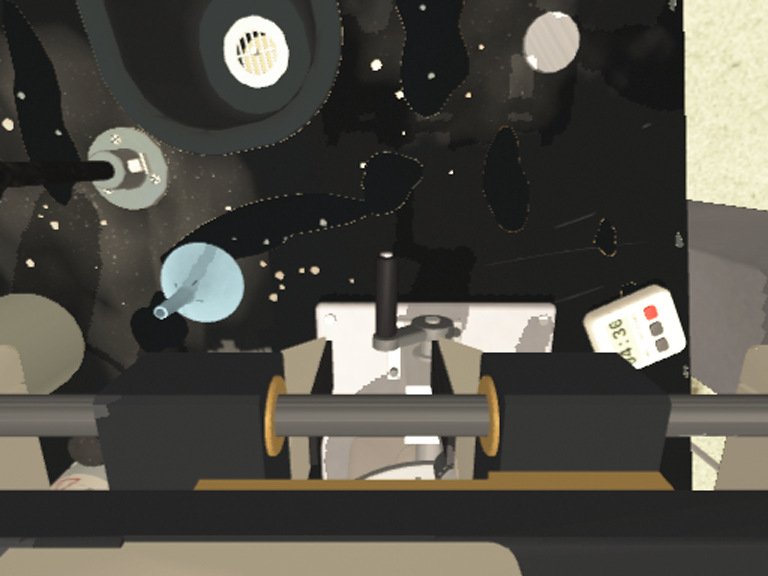

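The handle runs from (386,335) to (386,255), which matches a crank angle of about 50° from upright towards +x.

Request:
step_arm:
  commands:
    - [0.4,-0.2,0.1,-4,0,0,0]
    - [0.4,-0.2,0.1,-8,0,0,0]
    - [0.4,-0.2,0.1,-11,0,0,0]
    - [0.4,-0.2,0.1,-13,0,0,0]
    - [0.4,-0.2,0.1,-13,0,0,0]

```text
time: 7.95
tool_pos: [0.5725, -0.274, 0.0806]
tool_rot: [3.133, 0.003, -1.763]
contact_force: [-1.3, 1.3, -0.0]
opening: 0.0368
grip_force: 0.0
```

Request:
step_arm:
  commands:
    - [0.0,0,0,0,0,0,0]
    - [0.0,0,0,0,0,0,0]
    - [0.0,0,0,0,0,0,0]
    - [0.0,0,0,0,0,0,0]
    - [0.0,0,0,0,0,0,0]
  grip_force: 8

```text
time: 8.37
tool_pos: [0.5753, -0.276, 0.087]
tool_rot: [-3.14, -0.001, -1.765]
contact_force: [-2.0, -1.2, 0.2]
opening: 0.0135
grip_force: 8.0
```

```bash
python3 - <<'E'
from h import *
np.set_printoptions(precision=2,suppress=True)
o=observe(); print(o["tool_pos"],o["opening"],o["contact_force"],o["grip_force"])
xc=np.array([.9797,-.2003])
for t0 in range(50,-140,-15):
    a=np.radians(t0); rows=[]
    for k in (3,6,9,12,15):
        b=np.radians(t0-k); rows.append(np.round([*(xc*4*(np.sin(b)-np.sin(a))),4*(np.cos(b)-np.cos(a))],2).tolist())
    print(t0,rows)
E
```

```text
[ 0.58 -0.28  0.09] 0.013521129798989048 [-1.95 -1.19  0.23] 7.988210767507553
50 [[-0.14, 0.03, 0.16], [-0.28, 0.06, 0.31], [-0.43, 0.09, 0.45], [-0.59, 0.12, 0.58], [-0.75, 0.15, 0.71]]
35 [[-0.17, 0.03, 0.12], [-0.35, 0.07, 0.22], [-0.53, 0.11, 0.32], [-0.72, 0.15, 0.41], [-0.91, 0.19, 0.48]]
20 [[-0.19, 0.04, 0.07], [-0.39, 0.08, 0.12], [-0.59, 0.12, 0.17], [-0.79, 0.16, 0.2], [-1.0, 0.2, 0.23]]
5 [[-0.2, 0.04, 0.01], [-0.41, 0.08, 0.01], [-0.61, 0.13, 0.01], [-0.82, 0.17, -0.01], [-1.02, 0.21, -0.05]]
-10 [[-0.2, 0.04, -0.04], [-0.4, 0.08, -0.09], [-0.6, 0.12, -0.16], [-0.79, 0.16, -0.23], [-0.98, 0.2, -0.31]]
-25 [[-0.18, 0.04, -0.09], [-0.36, 0.07, -0.2], [-0.54, 0.11, -0.31], [-0.7, 0.14, -0.43], [-0.86, 0.18, -0.56]]
-40 [[-0.15, 0.03, -0.14], [-0.3, 0.06, -0.29], [-0.44, 0.09, -0.44], [-0.57, 0.12, -0.6], [-0.69, 0.14, -0.77]]
-55 [[-0.11, 0.02, -0.17], [-0.22, 0.04, -0.36], [-0.31, 0.06, -0.54], [-0.4, 0.08, -0.73], [-0.47, 0.1, -0.93]]
-70 [[-0.07, 0.01, -0.2], [-0.12, 0.02, -0.4], [-0.16, 0.03, -0.6], [-0.2, 0.04, -0.81], [-0.22, 0.05, -1.02]]
-85 [[-0.01, 0.0, -0.21], [-0.01, 0.0, -0.42], [-0.01, 0.0, -0.63], [0.01, -0.0, -0.84], [0.04, -0.01, -1.04]]
-100 [[0.04, -0.01, -0.21], [0.09, -0.02, -0.41], [0.15, -0.03, -0.61], [0.23, -0.05, -0.8], [0.31, -0.06, -1.0]]
-115 [[0.09, -0.02, -0.19], [0.19, -0.04, -0.37], [0.3, -0.06, -0.55], [0.42, -0.09, -0.72], [0.55, -0.11, -0.88]]
-130 [[0.14, -0.03, -0.16], [0.28, -0.06, -0.31], [0.43, -0.09, -0.45], [0.59, -0.12, -0.58], [0.75, -0.15, -0.71]]
```

Request:
step_arm:
  commands:
    - [0,-0.14,0.03,0.16,0,0,0]
    - [0,-0.28,0.06,0.31,0,0,0]
    - [0,-0.43,0.09,0.45,0,0,0]
    - [0,-0.59,0.12,0.58,0,0,0]
    - [0,-0.75,0.15,0.71,0,0,0]

```text
time: 8.78
tool_pos: [0.57, -0.275, 0.0946]
tool_rot: [-3.135, -0.001, -1.765]
contact_force: [7.6, -0.9, 0.8]
opening: 0.0138
grip_force: 8.0
```

Request:
step_arm:
  commands:
    - [0,-0.17,0.03,0.12,0,0,0]
    - [0,-0.35,0.07,0.22,0,0,0]

```text
time: 8.95
tool_pos: [0.5674, -0.2745, 0.0975]
tool_rot: [-3.133, -0.002, -1.765]
contact_force: [9.9, -0.7, 5.0]
opening: 0.0138
grip_force: 8.0
```

```bash
python3 - <<'E'
from h import *
np.set_printoptions(precision=4,suppress=True)
o=observe(); print(o["tool_pos"],o["tool_rot"],o["contact_force"])
m,im=snap("scene","s2")
cv2.imwrite("pics/crop4.png",cv2.resize(im[180:260,240:360,::-1],None,fx=5,fy=5,interpolation=cv2.INTER_CUBIC))
E
```

```text
[ 0.5674 -0.2745  0.0975] [-3.1325 -0.0019 -1.7653] [ 9.9492 -0.678   4.9726]
```

View pics/crop4.png

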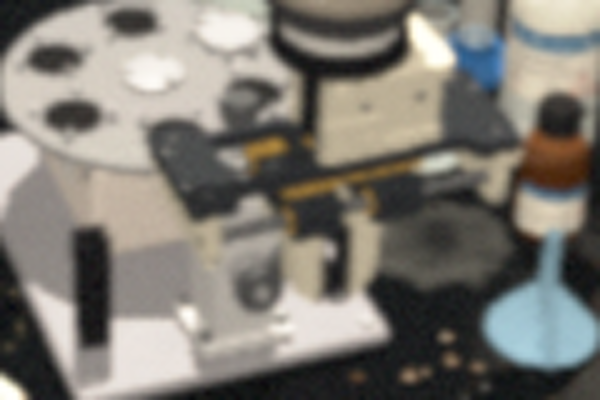

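The pin head is still up, so it has not dropped. The force is radial, which means the true crank angle is further out than I assumed (about 43° now). I'll follow the fitted circle.

Request:
step_arm:
  commands:
    - [0,0,0,0.2,0,0,0]
    - [0,-0.15,0.03,0.35,0,0,0]
    - [0,-0.3,0.06,0.5,0,0,0]
    - [0,-0.45,0.09,0.6,0,0,0]
    - [0,-0.6,0.12,0.7,0,0,0]

```text
time: 9.42
tool_pos: [0.5602, -0.2729, 0.1038]
tool_rot: [-3.136, -0.001, -1.765]
contact_force: [5.8, -0.0, 2.7]
opening: 0.0137
grip_force: 8.0
```

Request:
step_arm:
  commands:
    - [0,-0.13,0.03,0.17,0,0,0]
    - [0,-0.3,0.06,0.3,0,0,0]
    - [0,-0.47,0.1,0.4,0,0,0]
    - [0,-0.65,0.13,0.49,0,0,0]
    - [0,-0.83,0.17,0.57,0,0,0]

```text
time: 9.83
tool_pos: [0.5507, -0.2709, 0.1089]
tool_rot: [-3.139, -0.001, -1.765]
contact_force: [4.4, -1.1, 2.9]
opening: 0.0135
grip_force: 8.0
```

Request:
step_arm:
  commands:
    - [0,-0.19,0.04,0.08,0,0,0]
    - [0,-0.38,0.08,0.14,0,0,0]
    - [0,-0.58,0.12,0.18,0,0,0]
    - [0,-0.77,0.16,0.2,0,0,0]
    - [0,-0.96,0.2,0.2,0,0,0]

```text
time: 10.25
tool_pos: [0.54, -0.2685, 0.1099]
tool_rot: [-3.142, -0.0, -1.765]
contact_force: [3.5, -1.8, 3.0]
opening: 0.0136
grip_force: 8.0
```

Request:
step_arm:
  commands:
    - [0,-0.2,0.04,0,0,0,0]
    - [0,-0.4,0.08,-0.02,0,0,0]
    - [0,-0.61,0.12,-0.05,0,0,0]
    - [0,-0.81,0.16,-0.1,0,0,0]
    - [0,-1.01,0.2,-0.15,0,0,0]

```text
time: 10.67
tool_pos: [0.5297, -0.2662, 0.1079]
tool_rot: [3.141, 0.001, -1.765]
contact_force: [2.5, -0.4, 2.8]
opening: 0.0135
grip_force: 8.0
```

Request:
step_arm:
  commands:
    - [0,-0.19,0.04,-0.07,0,0,0]
    - [0,-0.38,0.08,-0.15,0,0,0]
    - [0,-0.56,0.11,-0.24,0,0,0]
    - [0,-0.74,0.15,-0.34,0,0,0]
    - [0,-0.92,0.19,-0.45,0,0,0]

```text
time: 11.08
tool_pos: [0.5207, -0.2644, 0.1035]
tool_rot: [3.141, 0.0, -1.765]
contact_force: [3.4, -0.3, 2.0]
opening: 0.0137
grip_force: 8.0
```

Request:
step_arm:
  commands:
    - [0,-0.16,0.03,-0.12,0,0,0]
    - [0,-0.32,0.07,-0.25,0,0,0]
    - [0,-0.48,0.1,-0.38,0,0,0]
    - [0,-0.63,0.13,-0.53,0,0,0]
    - [0,-0.78,0.16,-0.68,0,0,0]

```text
time: 11.5
tool_pos: [0.513, -0.263, 0.0968]
tool_rot: [3.141, 0.0, -1.765]
contact_force: [3.3, -1.0, 1.4]
opening: 0.0139
grip_force: 8.0
```

Request:
step_arm:
  commands:
    - [0,-0.13,0.03,-0.16,0,0,0]
    - [0,-0.25,0.05,-0.33,0,0,0]
    - [0,-0.37,0.08,-0.5,0,0,0]
    - [0,-0.48,0.1,-0.68,0,0,0]
    - [0,-0.58,0.12,-0.86,0,0,0]

```text
time: 11.92
tool_pos: [0.5072, -0.2618, 0.0882]
tool_rot: [3.141, -0.0, -1.765]
contact_force: [2.7, -0.1, 1.4]
opening: 0.0139
grip_force: 8.0
```

Request:
step_arm:
  commands:
    - [0,-0.09,0.02,-0.19,0,0,0]
    - [0,-0.16,0.03,-0.38,0,0,0]
    - [0,-0.23,0.05,-0.58,0,0,0]
    - [0,-0.29,0.06,-0.78,0,0,0]
    - [0,-0.34,0.07,-0.98,0,0,0]

```text
time: 12.33
tool_pos: [0.5041, -0.2612, 0.0784]
tool_rot: [-3.141, -0.0, -1.765]
contact_force: [4.2, -0.4, 2.5]
opening: 0.0141
grip_force: 8.0
```

Request:
step_arm:
  commands:
    - [0,-0.03,0.01,-0.2,0,0,0]
    - [0,-0.06,0.01,-0.41,0,0,0]
    - [0,-0.08,0.02,-0.62,0,0,0]
    - [0,-0.08,0.02,-0.83,0,0,0]
    - [0,-0.08,0.02,-1.04,0,0,0]

```text
time: 12.75
tool_pos: [0.5041, -0.2612, 0.0684]
tool_rot: [-3.139, -0.001, -1.765]
contact_force: [6.5, 0.0, 3.1]
opening: 0.0133
grip_force: 8.0
```

```bash
cat >> h.py <<'E'
def headcol(pic=None):
    m,im=snap("scene",pic); g=im.astype(int).sum(2)//3
    print(g[190:236:2,284:294].mean(1).astype(int).tolist()); return im
E
python3 - <<'E'
from h import *
print((np.load("pics/s1.npy").astype(int).sum(2)//3)[190:236:2,284:294].mean(1).astype(int).tolist())
print((np.load("pics/s2.npy").astype(int).sum(2)//3)[190:236:2,284:294].mean(1).astype(int).tolist())
headcol("s3")
E
```

```text
[65, 70, 91, 124, 124, 128, 137, 131, 144, 154, 157, 171, 188, 182, 183, 193, 177, 175, 175, 175, 167, 147, 114]
[164, 194, 189, 113, 107, 107, 99, 95, 62, 68, 124, 116, 79, 56, 57, 113, 129, 129, 111, 156, 160, 142, 123]
[121, 121, 135, 119, 67, 62, 130, 126, 36, 46, 143, 178, 172, 176, 183, 175, 178, 154, 74, 80, 85, 97, 82]
```

Request:
step_arm:
  commands:
    - [0,0.1,0,-0.2,0,0,0]
    - [0,0.15,-0.01,-0.41,0,0,0]
    - [0,0.2,-0.02,-0.62,0,0,0]
    - [0,0.24,-0.03,-0.83,0,0,0]
    - [0,0.28,-0.04,-1.02,0,0,0]

```text
time: 13.22
tool_pos: [0.5073, -0.2619, 0.059]
tool_rot: [-3.138, -0.001, -1.765]
contact_force: [4.8, 1.1, 12.3]
opening: 0.0127
grip_force: 8.6
```

```bash
python3 - <<'E'
from h import *
headcol("s4")
E
```

```text
[123, 122, 122, 126, 138, 99, 56, 92, 156, 74, 29, 98, 173, 175, 169, 184, 176, 177, 170, 106, 67, 85, 94]
```

```bash
python3 - <<'E'
from h import *
im=np.load("pics/s4.npy"); cv2.imwrite("pics/crop5.png",cv2.resize(im[170:270,220:350,::-1],None,fx=6,fy=6,interpolation=cv2.INTER_CUBIC)[:600,:780])
E
```

```text
(no output)
```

View pics/crop5.png

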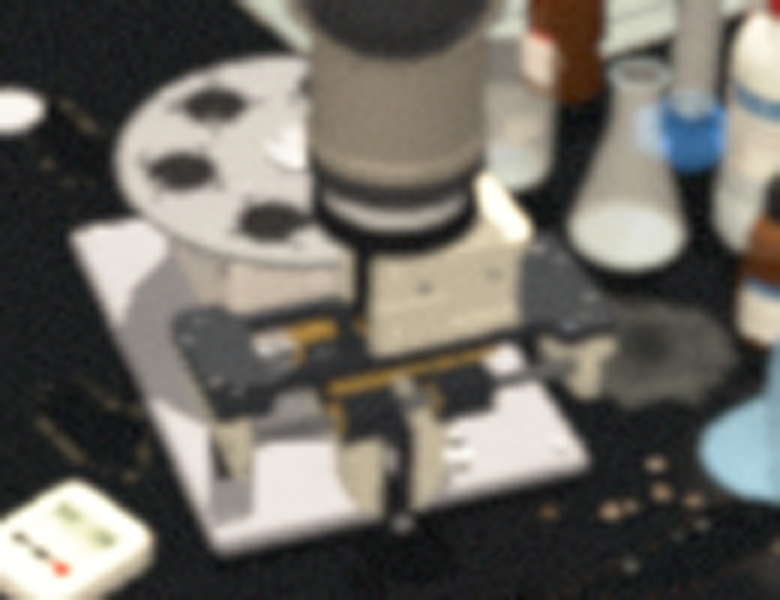

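```bash
python3 - <<'E'
from h import *
np.set_printoptions(precision=4,suppress=True)
ms=camera_model("scene"); mt=camera_model("top")
b=np.array([.5602,-.1933]); xc=np.array([.9797,-.2003]); yc=np.array([.2003,.9797])
for x0 in (0,-.003):
  for t in range(-70,-140,-10):
    th=np.radians(t); p=np.append(b+xc*(x0+.04*np.sin(th))+yc*-.098,.075+.04*np.cos(th)); print(x0,t,proj(ms,p),p)
o=observe(); print(o["tool_pos"],o["contact_force"],o["torque"],o["opening"])
mt,im=snap("top","t1")
for z in (.138,.181): print(proj(mt,[*b,z]))
# turntable angle: black pads in the top view
g=im.astype(int).sum(2)//3
for name in ("pics/top0.npy","pics/t1.npy"):
    g=np.load(name).astype(int).sum(2)//3
    sub=(g<70)[150:215,235:302]
    for c,a in blobs(sub,20,200):
        p=ray(mt,*(c+[235,150]),.104)[:2]-np.array([.5884,-.0477]); print(name,a,np.linalg.norm(p),np.degrees(np.arctan2(p[1],p[0])))
E
```

```text
0 -70 [287.1669 248.9939] [ 0.5037 -0.2818  0.0887]
0 -80 [286.5046 250.9796] [ 0.502  -0.2814  0.0819]
0 -90 [286.2465 252.9179] [ 0.5014 -0.2813  0.075 ]
0 -100 [286.3967 254.7489] [ 0.502  -0.2814  0.0681]
0 -110 [286.9464 256.4172] [ 0.5037 -0.2818  0.0613]
0 -120 [287.8748 257.8736] [ 0.5066 -0.2824  0.055 ]
0 -130 [289.1496 259.0763] [ 0.5106 -0.2832  0.0493]
-0.003 -70 [286.1536 249.2272] [ 0.5008 -0.2812  0.0887]
-0.003 -80 [285.4938 251.2135] [ 0.499  -0.2808  0.0819]
-0.003 -90 [285.2386 253.1523] [ 0.4984 -0.2807  0.075 ]
-0.003 -100 [285.3924 254.9837] [ 0.499  -0.2808  0.0681]
-0.003 -110 [285.946  256.6522] [ 0.5008 -0.2812  0.0613]
-0.003 -120 [286.8786 258.1087] [ 0.5037 -0.2818  0.055 ]
-0.003 -130 [288.1578 259.3113] [ 0.5076 -0.2826  0.0493]
[ 0.5074 -0.2619  0.0588] [6.048  0.2718 9.0217] [ 0.111  -1.1481 -0.0267] 0.013237903913352361
[311.4645 191.5588]
[313.0983 190.4164]
pics/top0.npy 48 0.14860945514767804 -43.56733075936949
pics/top0.npy 72 0.06425874267013648 -43.62791481132601
pics/top0.npy 69 0.07254775510150822 75.11726297407348
pics/top0.npy 71 0.06370848761628657 -107.49374573848367
pics/top0.npy 74 0.07194054349660413 131.39443928922867
pics/top0.npy 75 0.06754772416955225 -170.29024360158706
pics/top0.npy 49 0.13997572078490228 138.76168975848668
pics/t1.npy 39 0.15095443050968405 -42.18827428873088
pics/t1.npy 68 0.07105336543585268 48.656033008962666
pics/t1.npy 71 0.06309530923067587 -73.62303801235414
pics/t1.npy 68 0.07308185386222311 104.71713641976798
pics/t1.npy 72 0.06473841991801763 -137.2691586241774
pics/t1.npy 69 0.06912565589790445 162.02494531126246
pics/t1.npy 49 0.13997572078490228 138.76168975848668
```

Request:
step_arm:
  commands:
    - [0,0.07,-0.01,-0.15,0,0,0]
    - [0,0.15,-0.03,-0.3,0,0,0]
    - [0,0.23,-0.05,-0.45,0,0,0]
    - [0,0.3,-0.06,-0.6,0,0,0]
    - [0,0.36,-0.07,-0.75,0,0,0]

```text
time: 13.73
tool_pos: [0.5083, -0.2619, 0.0508]
tool_rot: [3.139, -0.0, -1.765]
contact_force: [-2.7, 0.0, 11.1]
opening: 0.0135
grip_force: 8.0
```

```bash
cat >> h.py <<'E'
def table():
    mt,im=snap("top"); g=im.astype(int).sum(2)//3
    for c,a in blobs((g<70)[150:215,235:302],55,200):
        p=ray(mt,*(c+[235,150]),.104)[:2]-np.array([.5884,-.0477]); print(a,round(np.linalg.norm(p),4),round(np.degrees(np.arctan2(p[1],p[0])),1))
E
python3 - <<'E'
from h import *
table(); o=observe(); print(o["tool_pos"],o["contact_force"],o["opening"],o["grip_force"])
E
```

```text
71 0.0711 48.3
70 0.0632 -74.2
69 0.0731 104.5
74 0.0649 -137.9
71 0.0694 161.7
[ 0.50823287 -0.26183617  0.05047423] [-1.11870102  0.65976083 10.31133631] 0.013740993530231848 7.9983749985694885
```

The table has stopped turning and the force is now tangential, so the crank is blocked and the pin has dropped. I'm releasing and checking.

Request:
step_arm:
  commands:
    - [0.4,0,0,0,0,0,0]
    - [0.4,0,0,0,0,0,0]
    - [0.4,0,0,0,0,0,0]
    - [0.4,0,0,0,0,0,0]
    - [0.4,0,0,0,0,0,0]

```text
time: 14.2
tool_pos: [0.5091, -0.2618, 0.0499]
tool_rot: [3.14, 0.0, -1.765]
contact_force: [0.2, 0.2, -0.1]
opening: 0.0361
grip_force: 0.0
```

Request:
step_arm:
  commands:
    - [0.4,0,0,4,0,0,0]
    - [0.4,0,0,8,0,0,0]
    - [0.4,0,0,12,0,0,0]
    - [0.4,0,0,16,0,0,0]
    - [0.4,0,-3,18,0,0,0.12]

```text
time: 14.62
tool_pos: [0.511, -0.2891, 0.2362]
tool_rot: [-3.136, -0.001, -1.643]
contact_force: [2.9, -0.6, 0.5]
opening: 0.0368
grip_force: 0.0
```

Request:
step_arm:
  commands:
    - [0.0,0,0,0,0,0,0.12]
    - [0.0,0,0,0,0,0,0.24]
    - [0.0,0,0,0,0,0,0.36]
    - [0.0,0,0,0,0,0,0.48]
    - [0.0,0,0,0,0,0,0.6]
  grip_force: 20

```text
time: 15.03
tool_pos: [0.5093, -0.2919, 0.2302]
tool_rot: [3.141, 0.001, -1.039]
contact_force: [0.5, -0.3, 0.1]
opening: 0.0079
grip_force: 0.0
```

Request:
step_arm:
  commands:
    - [0.0,0,0,0,0,0,0.12]
    - [0.0,0,0,0,0,0,0.24]
    - [0.0,0,0,0,0,0,0.36]
    - [0.0,0,0,0,0,0,0.48]
    - [0.0,0,0,0,0,0,0.6]

```text
time: 15.45
tool_pos: [0.5093, -0.2919, 0.2301]
tool_rot: [-3.142, 0.001, -0.439]
contact_force: [0.1, -1.1, 0.1]
opening: 0.0005
grip_force: 0.0
```

```bash
python3 - <<'E'
from h import *
np.set_printoptions(precision=4,suppress=True)
table(); headcol(); o=observe(); print(o["tool_pos"],o["tool_rot"],o["opening"],o["time"])
m,im=snap("wrist","w5",1.5); print([proj(m,[.5602,-.1933,z])*1.5 for z in (.122,.15,.181)])
E
```

```text
68 0.0713 49.0
69 0.0634 -73.0
67 0.0729 104.8
68 0.0645 -136.6
69 0.0691 162.3
[51, 56, 54, 57, 140, 183, 167, 169, 185, 175, 154, 158, 148, 165, 202, 227, 192, 179, 179, 179, 170, 156, 136]
[ 0.5093 -0.2919  0.2302] [ 3.1416  0.0008 -0.4439] 0.00036908632229831653 15.55
[array([196.2217, 278.8949]), array([176.2767, 292.2697]), array([148.4914, 310.9019])]
```

View pics/w5.png

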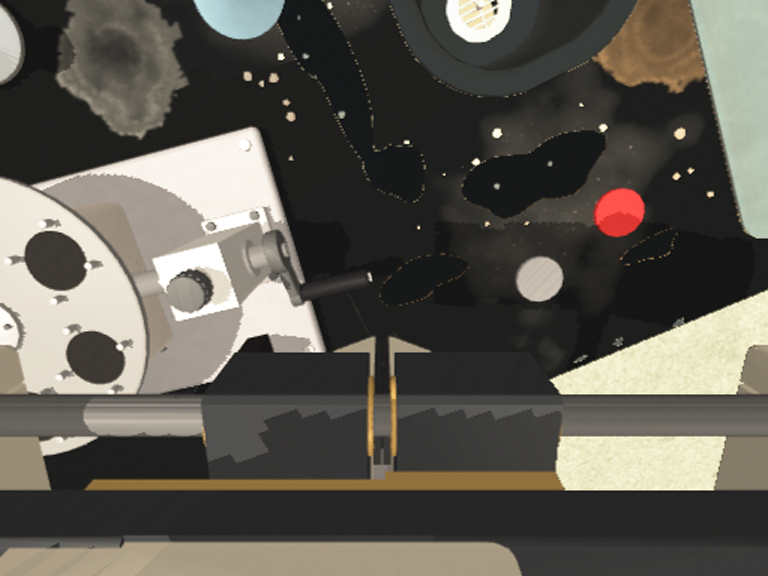

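The pin has dropped: its head top is now at (187,292), low on the block. Next I'll press it home with closed fingers.

Request:
step_arm:
  commands:
    - [0.0,2.5,4,0,0,0,0.1]
    - [0.0,5.1,8,0,0,0,0.2]
    - [0.0,5.1,9.85,0,0,0,0.24]
    - [0.0,5.1,9.85,-3,0,0,0.24]
    - [0.0,5.1,9.85,-6,0,0,0.24]

```text
time: 16.02
tool_pos: [0.5622, -0.192, 0.1715]
tool_rot: [3.14, -0.005, -0.206]
contact_force: [-0.2, 0.3, -1.8]
opening: 0.0004
grip_force: 0.0
```

Request:
step_arm:
  commands:
    - [0.0,0,0,-0.4,0,0,0]
    - [0.0,0,0,-0.8,0,0,0]
    - [0.0,0,0,-1.2,0,0,0]
    - [0.0,0,0,-1.6,0,0,0]
    - [0.0,0,0,-1.6,0,0,0]

```text
time: 16.43
tool_pos: [0.5607, -0.1941, 0.155]
tool_rot: [3.141, -0.001, -0.207]
contact_force: [-0.2, -0.3, -0.6]
opening: 0.0007
grip_force: 0.0
```

Request:
step_arm:
  commands:
    - [0.0,0,0,-0.3,0,0,0]
    - [0.0,0,0,-0.6,0,0,0]
    - [0.0,0,0,-0.9,0,0,0]
    - [0.0,0,0,-1.2,0,0,0]
    - [0.0,0,0,-1.2,0,0,0]

```text
time: 16.85
tool_pos: [0.5606, -0.1936, 0.1423]
tool_rot: [3.141, -0.0, -0.205]
contact_force: [0.9, 0.5, 0.9]
opening: 0.0003
grip_force: 0.0
```

Request:
step_arm:
  commands:
    - [0.0,0,0,-0.2,0,0,0]
    - [0.0,0,0,-0.4,0,0,0]
    - [0.0,0,0,-0.6,0,0,0]
    - [0.0,0,0,-0.6,0,0,0]
    - [0.0,0,0,-0.6,0,0,0]

```text
time: 17.27
tool_pos: [0.5612, -0.1937, 0.1382]
tool_rot: [3.141, -0.003, -0.205]
contact_force: [-2.1, 2.3, 11.5]
opening: 0.0005
grip_force: 5.6
```

Request:
step_arm:
  commands:
    - [0.0,0,0,-0.2,0,0,0]
    - [0.0,0,0,-0.4,0,0,0]
    - [0.0,0,0,-0.4,0,0,0]

```text
time: 17.52
tool_pos: [0.5618, -0.1938, 0.1378]
tool_rot: [3.14, -0.006, -0.205]
contact_force: [-8.7, 3.4, 31.5]
opening: 0.0002
grip_force: 16.0
```

The head hit a hard stop at z=0.138 under 31 N, so the pin is fully home. Next is a view of the turntable.

Request:
step_arm:
  commands:
    - [0.0,0,0,4,0,0,0]
    - [0.0,0,2,8,0,0,0.04]
    - [0.0,-1,5,11,0,0,0.08]
    - [0.0,-2,8,14,0,0,0.12]
    - [0.0,-3,11,17,0,0,0.2]

```text
time: 17.93
tool_pos: [0.5318, -0.0885, 0.2977]
tool_rot: [-3.141, 0.0, -0.004]
contact_force: [-0.2, 0.5, -0.2]
opening: 0.0005
grip_force: 0.0
```

Request:
step_arm:
  commands:
    - [0.6,-1.2,3.4,5,0,0,0]
    - [0.6,-1.2,3.4,5,0,0,0]
    - [0.6,-1.2,3.4,5,0,0,0]
    - [0.6,-1.2,3.4,5,0,0,0]
    - [0.6,-1.2,3.4,5,0,0,0]

```text
time: 18.35
tool_pos: [0.5202, -0.0558, 0.345]
tool_rot: [-3.141, 0.002, -0.005]
contact_force: [-0.4, -0.3, -0.3]
opening: 0.0291
grip_force: 0.0
```

```bash
python3 - <<'E'
from h import *
np.set_printoptions(precision=4,suppress=True)
o=observe(); print(o["tool_pos"],o["tool_rot"],o["opening"])
m,im=snap("wrist","w6",1.5)
g=im.astype(int).sum(2)//3
for c,a in blobs((g<75)[:230],400,3000):
    p=ray(m,*c,.104); print("pad",c*1.5,a,p)
mt,it=snap("top","t2"); w=it.astype(int).min(2)>200
for c,a in blobs(w[170:250,140:420],60,120): print("white",c+[140,170],a,ray(mt,*(c+[140,170]),0.006))
E
```

```text
[ 0.5202 -0.0558  0.345 ] [-3.1414  0.0023 -0.0055] 0.029082049967816367
pad [498.7742  11.8272] 434 [ 0.7004 -0.1475  0.104 ]
pad [306.3925 101.9264] 795 [0.6364 0.004  0.104 ]
pad [446.5174 137.7828] 746 [ 0.6083 -0.1105  0.104 ]
pad [291.134  185.4619] 683 [0.5703 0.0203 0.104 ]
pad [425.2276 218.1146] 637 [ 0.5421 -0.0943  0.104 ]
pad [350.2195 240.2659] 615 [ 0.523  -0.0288  0.104 ]
white [144.5581 173.6047] 86 [0.623  0.4084 0.006 ]
white [244.4268 175.7439] 82 [0.6246 0.0388 0.006 ]
white [372.5833 175.3148] 108 [ 0.6383 -0.4344  0.006 ]
white [166.4767 199.1047] 86 [0.5306 0.3233 0.006 ]
white [194.3494 200.3494] 83 [0.5287 0.2205 0.006 ]
white [307.6289 214.0619] 97 [ 0.4891 -0.1968  0.006 ]
white [199.875  222.9318] 88 [0.4463 0.1972 0.006 ]
white [160.5529 229.5294] 85 [0.4185 0.3402 0.006 ]
white [363.2727 232.9659] 88 [ 0.4253 -0.401   0.006 ]
white [298.9425 245.7241] 87 [ 0.3729 -0.167   0.006 ]
white [225.6269 247.3582] 67 [0.36   0.1001 0.006 ]
```

View pics/w6.png

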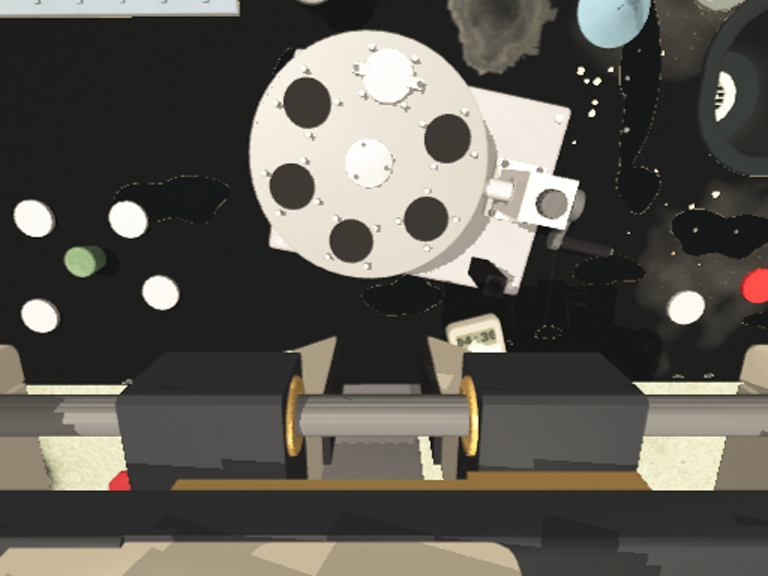

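All five discs are present: (34,218), (128,219), (161,292), (40,316) and (686,307). One has been knocked to (128,219), the stopper is at (85,262), and the pin head lies on the block.

```bash
cat > fit.py <<'E'
from h import *
from scipy.optimize import least_squares
np.set_printoptions(precision=4,suppress=True)
P=np.array([[.6364,.004],[.6083,-.1105],[.5703,.0203],[.5421,-.0943],[.523,-.0288]])
a0=np.arctan2(*(P-[.5850,-.045]).T[::-1])
k=np.round((a0-a0[0])/(np.pi/3))
def place(q,k): return np.c_[q[0]+.068*np.cos(q[2]+k*np.pi/3),q[1]+.068*np.sin(q[2]+k*np.pi/3)]
s=least_squares(lambda q:(place(q,k)-P).ravel(),[.585,-.045,a0[0]]); q=s.x
E
python3 - <<'E'
from fit import *
print("centre",q[:2],"phi0",q[2],"k",k,"res mm",(1e3*(place(q,k)-P)).round(1).tolist())
for kk,p in zip(k,place(q,k)): 
    rad=q[2]+kk*np.pi/3; print(p,"radial ang",round(rad,3),"tool-x yaw options",[round((rad+j*np.pi/2+np.pi)%(2*np.pi)-np.pi,3) for j in range(4)],"q1",round(np.arctan2(p[1],p[0]),2))
m=camera_model("wrist"); im=np.load("pics/w6.npy").astype(int)
for c,a in blobs((im.min(2)>170)[:240],200,1500):
    p=ray(m,*c,.006); print("w",c*1.5,a,p)
print("stopper",ray(m,85/1.5,262/1.5,.02))
print(observe()["tool_pos"])
E
```

```text
centre [ 0.5892 -0.0451] phi0 0.8061549545256348 k [ 0. -2.  1. -3.  2.] res mm [[-0.1, -0.0], [-0.1, 0.1], [-0.0, -0.1], [0.1, 0.1], [0.2, -0.1]]
[0.6363 0.004 ] radial ang 0.806 tool-x yaw options [np.float64(0.806), np.float64(2.377), np.float64(-2.335), np.float64(-0.765)] q1 0.01
[ 0.6082 -0.1104] radial ang -1.288 tool-x yaw options [np.float64(-1.288), np.float64(0.283), np.float64(1.853), np.float64(-2.859)] q1 -0.18
[0.5703 0.0202] radial ang 1.853 tool-x yaw options [np.float64(1.853), np.float64(-2.859), np.float64(-1.288), np.float64(0.283)] q1 0.04
[ 0.5422 -0.0942] radial ang -2.335 tool-x yaw options [np.float64(-2.335), np.float64(-0.765), np.float64(0.806), np.float64(2.377)] q1 -0.17
[ 0.5232 -0.0289] radial ang 2.901 tool-x yaw options [np.float64(2.901), np.float64(-1.812), np.float64(-0.241), np.float64(1.33)] q1 -0.06
w [115.2987   6.2858] 1438 [0.7321 0.1966 0.006 ]
w [596.375   16.4681] 564 [ 0.7209 -0.2641  0.006 ]
w [725.1122  95.1245] 245 [ 0.65   -0.4022  0.006 ]
w [ 32.3635 218.0053] 469 [0.5311 0.3203 0.006 ]
w [127.25   218.9551] 468 [0.5295 0.2181 0.006 ]
w [159.6895 292.2543] 409 [0.4466 0.1948 0.006 ]
w [685.9135 307.1391] 399 [ 0.4255 -0.4036  0.006 ]
w [ 38.8192 315.5538] 390 [0.4195 0.3375 0.006 ]
w [479.4925 335.9211] 399 [ 0.3915 -0.1698  0.006 ]
stopper [0.4853 0.2634 0.02  ]
[ 0.5202 -0.0561  0.3446]
```

The table fit is good to 0.2 mm. I'm heading to disc A.

Request:
step_arm:
  commands:
    - [0.6,0.5,4,-1,0,0,-0.12]
    - [0.6,0.5,8,-2,0,0,-0.24]
    - [0.6,0.5,12,-3,0,0,-0.36]
    - [0.6,0.5,16,-4,0,0,-0.48]
    - [0.6,0.5,19.8,-5,0,0,-0.6]

```text
time: 18.87
tool_pos: [0.5255, 0.1292, 0.2982]
tool_rot: [3.14, 0.002, -0.578]
contact_force: [1.6, -0.3, 0.3]
opening: 0.0551
grip_force: 0.0
```

Request:
step_arm:
  commands:
    - [0.6,0.4,3,-3,0,0,-0.1]
    - [0.6,0.4,6,-6,0,0,-0.16]
    - [0.6,0.4,7.7,-9.5,0,0,-0.16]
    - [0.6,0.4,7.7,-13.5,0,0,-0.16]
    - [0.6,0.4,7.7,-17.5,0,0,-0.16]

```text
time: 19.28
tool_pos: [0.529, 0.206, 0.1222]
tool_rot: [3.14, 0.001, -0.73]
contact_force: [1.0, 0.5, -0.3]
opening: 0.0548
grip_force: 0.0
```

Request:
step_arm:
  commands:
    - [0.6,0,0,0,0,0,0]
    - [0.6,0,0,0,0,0,0]

```text
time: 19.45
tool_pos: [0.5284, 0.2045, 0.1229]
tool_rot: [3.136, 0.004, -0.732]
contact_force: [-0.0, 0.7, 0.3]
opening: 0.055
grip_force: 0.0
```

```bash
cat >> h.py <<'E'
def disc(z=.006,pic=None,near=.05):
    np.set_printoptions(precision=4,suppress=True)
    o=observe(); m,im=snap("wrist",pic); t=o["tool_pos"]
    print("t",o["time"],"tcp",t,o["tool_rot"],"open",round(o["opening"],4),"F",o["contact_force"])
    w=(im.astype(int).min(2)>120); w[262:]=0
    n,l,s,c=cv2.connectedComponentsWithStats(w.astype(np.uint8))
    for i in range(1,n):
        if s[i,4]<300: continue
        cs,_=cv2.findContours((l==i).astype(np.uint8),cv2.RETR_EXTERNAL,cv2.CHAIN_APPROX_NONE)
        k=max(cs,key=cv2.contourArea)[:,0,:]; W=np.array([ray(m,u,v,z)[:2] for u,v in k])
        (cx,cy),r=cv2.minEnclosingCircle((W*1e3).astype(np.float32))
        if np.hypot(cx/1e3-t[0],cy/1e3-t[1])<near: print("disc",cx/1e3,cy/1e3,"r",r,s[i].tolist(),"shift cm",100*(cx/1e3-t[0]),100*(cy/1e3-t[1]))
    return m,im
E
python3 - <<'E'
from h import *
disc(pic="d1")
E
```

```text
t 19.45 tcp [0.5284 0.2045 0.1229] [ 3.136   0.0037 -0.7318] open 0.055 F [-0.0438  0.7485  0.3139]
disc 0.5297139282226563 0.21829466247558593 r 20.231618881225586 [220, 175, 43, 41, 1373] shift cm 0.12868158237614447 1.3762836872489443
```

Request:
step_arm:
  commands:
    - [0.6,0.13,1.38,-2,0,0,-0.03]
    - [0.6,0.13,1.38,-5,0,0,-0.03]
    - [0.6,0.13,1.38,-8,0,0,-0.03]
    - [0.6,0.13,1.38,-10,0,0,-0.03]
    - [0.6,0.13,1.38,-10,0,0,-0.03]

```text
time: 19.92
tool_pos: [0.5307, 0.2186, 0.0241]
tool_rot: [3.139, 0.001, -0.762]
contact_force: [-0.1, -0.0, -0.4]
opening: 0.0551
grip_force: 0.0
```

Request:
step_arm:
  commands:
    - [0.6,0,0,0,0,0,0]
    - [0.6,0,0,0,0,0,0]

```text
time: 20.08
tool_pos: [0.5333, 0.2195, 0.0282]
tool_rot: [-3.137, -0.003, -0.762]
contact_force: [-0.6, -0.8, -0.1]
opening: 0.0554
grip_force: 0.0
```

```bash
python3 - <<'E'
from h import *
disc(pic="d2")
E
```

```text
t 20.0833 tcp [0.5333 0.2195 0.0282] [-3.1373 -0.0027 -0.7615] open 0.0554 F [-0.6422 -0.7794 -0.0523]
disc 0.529687255859375 0.21735638427734374 r 21.25175666809082 [227, 198, 64, 61, 2940] shift cm -0.3622286034174027 -0.21471811994157597
disc 0.5580132446289062 0.26169696044921875 r 18.779918670654297 [160, 224, 41, 38, 987] shift cm 2.470370273535716 4.219339497245925
disc 0.4921470336914063 0.1922811279296875 r 18.46847915649414 [308, 224, 41, 38, 975] shift cm -4.116250820214279 -2.7222437547072014
```

Request:
step_arm:
  commands:
    - [0.6,-0.3,-0.15,0,0,0,0]
    - [0.6,-0.3,-0.15,0,0,0,0]
    - [0.6,-0.3,-0.15,0,0,0,0]
    - [0.6,-0.3,-0.15,0,0,0,0]
    - [0.6,-0.3,-0.15,0,0,0,0]

```text
time: 20.55
tool_pos: [0.5281, 0.2178, 0.0255]
tool_rot: [-3.141, -0.0, -0.761]
contact_force: [0.1, 0.6, -0.5]
opening: 0.0552
grip_force: 0.0
```

Request:
step_arm:
  commands:
    - [0.6,0,0,-0.7,0,0,0]
    - [0.6,0,0,-1.4,0,0,0]
    - [0.6,0,0,-2,0,0,0]
    - [0.6,0,0,-2,0,0,0]
    - [0.6,0,0,-2,0,0,0]

```text
time: 20.97
tool_pos: [0.5274, 0.2176, 0.0043]
tool_rot: [3.14, 0.001, -0.761]
contact_force: [0.1, 0.6, 1.0]
opening: 0.0549
grip_force: 0.0
```

```bash
python3 - <<'E'
from h import *
disc(pic="d3",near=.03)
E
```

```text
t 20.9667 tcp [0.5274 0.2176 0.0043] [ 3.14    0.001  -0.7609] open 0.0549 F [0.1477 0.563  0.9842]
disc 0.5303594360351562 0.21802139282226562 r 20.370101928710938 [214, 206, 72, 56, 3326] shift cm 0.2923657344613084 0.03870549709079074
```

Request:
step_arm:
  commands:
    - [0.6,0.2,0,-0.2,0,0,0]
    - [0.6,0.2,0,-0.2,0,0,0]
    - [0,0.2,0,-0.2,0,0,0]
    - [0,0.2,0,-0.2,0,0,0]
    - [0,0.2,0,-0.2,0,0,0]
  grip_force: 20

```text
time: 21.43
tool_pos: [0.5301, 0.2178, 0.0033]
tool_rot: [-3.141, -0.0, -0.761]
contact_force: [0.7, 0.3, 0.3]
opening: 0.0395
grip_force: 1.9
```

Request:
step_arm:
  commands:
    - [0,0,0,0,0,0,0]
    - [0,0,0,0,0,0,0]
    - [0,0,0,0,0,0,0]
    - [0,0,0,0,0,0,0]
    - [0,0,0,0,0,0,0]

```text
time: 21.85
tool_pos: [0.5301, 0.2178, 0.0033]
tool_rot: [-3.141, -0.0, -0.761]
contact_force: [-0.5, -0.4, 1.5]
opening: 0.0383
grip_force: 20.0
```

Request:
step_arm:
  commands:
    - [0,0,0,2,0,0,0]
    - [0,0,0,5,0,0,0]
    - [0,0,0,9,0,0,0]
    - [0,0,0,13,0,0,0]
    - [0,0,0,17,0,0,0]

```text
time: 22.27
tool_pos: [0.5294, 0.2176, 0.1747]
tool_rot: [3.141, 0.001, -0.761]
contact_force: [1.5, 0.4, -1.0]
opening: 0.0385
grip_force: 20.0
```

Request:
step_arm:
  commands:
    - [0,0,0,3,0,0,0]
    - [0,0,0,3,0,0,0]
    - [0,0,0,3,0,0,0]
    - [0,0,0,3,0,0,0]
    - [0,0,0,3,0,0,0]

```text
time: 22.68
tool_pos: [0.529, 0.2175, 0.2013]
tool_rot: [3.138, 0.002, -0.761]
contact_force: [0.4, -0.6, -0.4]
opening: 0.0384
grip_force: 20.0
```

```bash
cat >> h.py <<'E'
def held(pic=None,disp=None):
    "disc in the grip: its rim nearest the camera side gives the offset along tool x"
    np.set_printoptions(precision=4,suppress=True)
    o=observe(); m,im=snap("wrist",pic); t=o["tool_pos"]; T=R.from_euler("xyz",o["tool_rot"]).as_matrix()
    print("t",o["time"],"tcp",t,o["tool_rot"],"open",round(o["opening"],4),"F",o["contact_force"])
    g=im.astype(int).min(2); u0=int(round(proj(m,t)[0]))
    # rows where the disc's far edge should be for offsets along tool x (disc's underside/top about the tip)
    for e in (-.004,0,.004): print(e,proj(m,t+T[:,0]*(.020+e)-T[:,2]*.001)[1],proj(m,t+T[:,0]*(.020+e)-T[:,2]*.007)[1])
    print(u0,[(v,int(g[v,u0-4:u0+5].mean())) for v in range(180,250,3)])
E
python3 - <<'E'
from h import *
held("h1")
E
```

```text
t 22.6833 tcp [0.529  0.2175 0.2013] [ 3.1384  0.002  -0.761 ] open 0.0384 F [ 0.3739 -0.5806 -0.4056]
-0.004 215.96103832973085 219.95298621756785
0 209.06650062288762 212.83923732257708
0.004 202.07925407855848 205.62638354725107
254 [(180, 32), (183, 32), (186, 32), (189, 32), (192, 32), (195, 32), (198, 32), (201, 32), (204, 29), (207, 23), (210, 124), (213, 186), (216, 182), (219, 185), (222, 181), (225, 178), (228, 183), (231, 185), (234, 183), (237, 182), (240, 177), (243, 182), (246, 185), (249, 182)]
```

The disc is held centred. I'm carrying it to place (0.6363, 0.004).

Request:
step_arm:
  commands:
    - [0,1.8,-3.6,0,0,0,0]
    - [0,3.6,-7.2,0,0,0,0]
    - [0,5.3,-10.7,0,0,0,0]
    - [0,7.1,-14.3,0,0,0,0]
    - [0,8.9,-17.8,0,0,0,0]

```text
time: 23.15
tool_pos: [0.619, 0.038, 0.2016]
tool_rot: [3.14, 0.002, -0.761]
contact_force: [0.9, 0.3, -1.0]
opening: 0.0379
grip_force: 20.0
```

Request:
step_arm:
  commands:
    - [0,1.8,-3.5,0,0,0,0]
    - [0,1.8,-3.5,-1,0,0,0]
    - [0,1.8,-3.5,-3,0,0,0]
    - [0,1.8,-3.5,-5,0,0,0]
    - [0,1.8,-3.5,-6,0,0,0]

```text
time: 23.57
tool_pos: [0.6351, 0.0047, 0.1389]
tool_rot: [3.138, 0.005, -0.762]
contact_force: [-0.8, -0.2, -1.3]
opening: 0.0383
grip_force: 20.0
```

Request:
step_arm:
  commands:
    - [0,0,0,0,0,0,0]
    - [0,0,0,0,0,0,0]
    - [0,0,0,0,0,0,0]
    - [0,0,0,0,0,0,0]
    - [0,0,0,0,0,0,0]

```text
time: 23.98
tool_pos: [0.6376, 0.0049, 0.1444]
tool_rot: [-3.14, -0.002, -0.761]
contact_force: [0.1, -0.1, 0.0]
opening: 0.0383
grip_force: 20.0
```

Request:
step_arm:
  commands:
    - [0,-0.1,-0.1,-1,0,0,0]
    - [0,-0.1,-0.1,-2,0,0,0]
    - [0,-0.1,-0.1,-2.6,0,0,0]
    - [0,-0.1,-0.1,-2.6,0,0,0]
    - [0,-0.1,-0.1,-2.6,0,0,0]

```text
time: 24.4
tool_pos: [0.6356, 0.0038, 0.1162]
tool_rot: [3.14, 0.001, -0.761]
contact_force: [1.0, -0.0, -0.0]
opening: 0.0383
grip_force: 20.0
```

Request:
step_arm:
  commands:
    - [0,0,0,0,0,0,0]
    - [0,0,0,0,0,0,0]
    - [0,0,0,0,0,0,0]
    - [0,0,0,0,0,0,0]
    - [0,0,0,0,0,0,0]

```text
time: 24.82
tool_pos: [0.6361, 0.0037, 0.1174]
tool_rot: [-3.141, -0.0, -0.761]
contact_force: [0.5, -0.1, -0.8]
opening: 0.0384
grip_force: 20.0
```

```bash
python3 - <<'E'
from h import *
held("h2")
E
```

```text
t 24.8167 tcp [0.6361 0.0037 0.1174] [-3.1414 -0.0004 -0.7609] open 0.0384 F [ 0.5169 -0.1136 -0.7908]
-0.004 215.92217625646884 219.91362628464768
0 209.02704002153018 212.79924758775502
0.004 202.03916208473373 205.58572850896473
254 [(180, 134), (183, 134), (186, 134), (189, 134), (192, 134), (195, 134), (198, 134), (201, 133), (204, 34), (207, 34), (210, 115), (213, 174), (216, 171), (219, 173), (222, 170), (225, 167), (228, 172), (231, 173), (234, 172), (237, 171), (240, 166), (243, 170), (246, 173), (249, 170)]
```

Request:
step_arm:
  commands:
    - [0,0,0,-0.3,0,0,0]
    - [0,0,0,-0.6,0,0,0]
    - [0,0,0,-0.9,0,0,0]
    - [0,0,0,-0.9,0,0,0]
    - [0,0,0,-0.9,0,0,0]

```text
time: 25.28
tool_pos: [0.6358, 0.0038, 0.1078]
tool_rot: [3.141, 0.001, -0.761]
contact_force: [-0.1, -0.2, -0.2]
opening: 0.0383
grip_force: 20.0
```

Request:
step_arm:
  commands:
    - [0.55,0,0,0,0,0,0]
    - [0.55,0,0,0,0,0,0]
    - [0.55,0,0,0,0,0,0]
    - [0.55,0,0,0,0,0,0]
    - [0.55,0,0,1,0,0,0]

```text
time: 25.7
tool_pos: [0.6348, 0.0039, 0.1166]
tool_rot: [3.139, 0.003, -0.761]
contact_force: [0.0, 0.9, -0.4]
opening: 0.0505
grip_force: 0.0
```

Request:
step_arm:
  commands:
    - [0.55,0,0,2,0,0,0]
    - [0.55,0,0,5,0,0,0]
    - [0.55,0,0,9,0,0,0]
    - [0.55,-1,2,12,0,0,0.1]
    - [0.55,-2,4,13,0,0,0.2]

```text
time: 26.12
tool_pos: [0.6179, 0.0432, 0.2547]
tool_rot: [-3.137, -0.009, -0.559]
contact_force: [0.4, 0.5, 0.0]
opening: 0.0508
grip_force: 0.0
```

Request:
step_arm:
  commands:
    - [0.6,-1,3.5,0,0,0,0.11]
    - [0.6,-2,7,0,0,0,0.22]
    - [0.6,-3,10.5,0,0,0,0.33]
    - [0.6,-4,14,0,0,0,0.44]
    - [0.6,-5,17,0,0,0,0.55]

```text
time: 26.53
tool_pos: [0.5652, 0.2159, 0.2493]
tool_rot: [-3.141, -0.001, -0.005]
contact_force: [-0.6, 0.4, -0.2]
opening: 0.0553
grip_force: 0.0
```

Request:
step_arm:
  commands:
    - [0.6,-1,3.5,-2,0,0,0.11]
    - [0.6,-2,7,-4,0,0,0.22]
    - [0.6,-3,10.5,-6,0,0,0.3]
    - [0.6,-3.5,10.8,-9,0,0,0.3]
    - [0.6,-3.5,10.8,-12,0,0,0.3]

```text
time: 26.95
tool_pos: [0.5298, 0.3248, 0.1286]
tool_rot: [-3.141, -0.002, 0.294]
contact_force: [-0.5, -0.7, -0.0]
opening: 0.0552
grip_force: 0.0
```

Request:
step_arm:
  commands:
    - [0.6,0,0,0,0,0,0]
    - [0.6,0,0,0,0,0,0]
    - [0.6,0,0,0,0,0,0]
    - [0.6,0,0,0,0,0,0]
    - [0.6,0,0,0,0,0,0]

```text
time: 27.37
tool_pos: [0.5324, 0.3217, 0.1305]
tool_rot: [-3.141, -0.004, 0.288]
contact_force: [-0.3, 0.3, 0.5]
opening: 0.0551
grip_force: 0.0
```

```bash
python3 - <<'E'
from h import *
disc(pic="d4")
mt,im=snap("top","t3"); w=im.astype(int).min(2)>150
for c,a in blobs(w[160:250,140:420],40,300): print("white",c+[140,160],a,ray(mt,*(c+[140,160]),0.006),ray(mt,*(c+[140,160]),0.110)[:2])
E
```

```text
t 27.3667 tcp [0.5324 0.3217 0.1305] [-3.1412 -0.0039  0.2881] open 0.0551 F [-0.3143  0.3143  0.4503]
disc 0.5317646484375 0.3206360473632813 r 20.32468605041504 [234, 166, 42, 41, 1342] shift cm -0.06008543963815782 -0.10798649946119343
white [372.5337 173.6684] 193 [ 0.6444 -0.4342  0.006 ] [ 0.6305 -0.4076]
white [160.0192 201.3077] 52 [0.5219 0.3467 0.006 ] [0.5154 0.3257]
white [199.8533 223.0133] 75 [0.446  0.1972 0.006 ] [0.4442 0.1854]
white [363.1146 232.9688] 96 [ 0.4253 -0.4004  0.006 ] [ 0.4247 -0.3759]
white [298.0947 242.0823] 243 [ 0.386  -0.1636  0.006 ] [ 0.3878 -0.1535]
white [227.9333 247.0667] 90 [0.3613 0.0917 0.006 ] [0.3646 0.0863]
```

Request:
step_arm:
  commands:
    - [0.6,-0.05,-0.1,-3,0,0,0]
    - [0.6,-0.05,-0.1,-6,0,0,0]
    - [0.6,-0.05,-0.1,-8,0,0,0]
    - [0.6,-0.05,-0.1,-9.5,0,0,0]
    - [0.6,-0.05,-0.1,-9.5,0,0,0]

```text
time: 27.88
tool_pos: [0.5288, 0.3197, 0.0303]
tool_rot: [3.141, 0.006, 0.289]
contact_force: [-1.1, 0.1, -0.3]
opening: 0.0549
grip_force: 0.0
```

Request:
step_arm:
  commands:
    - [0.6,0,0,0,0,0,0]
    - [0.6,0,0,-1,0,0,0]
    - [0.6,0,0,-2,0,0,0]
    - [0.6,0,0,-3,0,0,0]
    - [0.6,0,0,-3,0,0,0]

```text
time: 28.3
tool_pos: [0.5293, 0.3202, 0.0011]
tool_rot: [3.141, 0.003, 0.289]
contact_force: [0.3, -0.3, -0.3]
opening: 0.0552
grip_force: 0.0
```

```bash
python3 - <<'E'
from h import *
disc(near=.03)
E
```

```text
t 28.3 tcp [0.5293 0.3202 0.0011] [3.141  0.0033 0.289 ] open 0.0552 F [ 0.3346 -0.3138 -0.3244]
disc 0.53237548828125 0.3211724853515625 r 20.22747802734375 [218, 205, 73, 57, 3423] shift cm 0.3100318468771457 0.10007744167191412
```

Request:
step_arm:
  commands:
    - [0.6,0.2,0.05,0.1,0,0,0]
    - [0.6,0.2,0.05,0.1,0,0,0]
    - [0.6,0.2,0.05,0.1,0,0,0]
    - [0,0.2,0.05,0.1,0,0,0]
    - [0,0.2,0.05,0.1,0,0,0]
  grip_force: 20

```text
time: 28.77
tool_pos: [0.5326, 0.3213, 0.0045]
tool_rot: [3.142, -0.0, 0.289]
contact_force: [0.1, 0.7, -0.7]
opening: 0.0463
grip_force: 0.0
```

Request:
step_arm:
  commands:
    - [0,0,0,0,0,0,0]
    - [0,0,0,0,0,0,0]
    - [0,0,0,0,0,0,0]
    - [0,0,0,0,0,0,0]
    - [0,0,0,0,0,0,0]

```text
time: 29.18
tool_pos: [0.5325, 0.3213, 0.0043]
tool_rot: [3.142, -0.0, 0.289]
contact_force: [0.2, -0.6, 2.5]
opening: 0.0377
grip_force: 20.0
```

Request:
step_arm:
  commands:
    - [0,0,0,2,0,0,0]
    - [0,0,0,5,0,0,0]
    - [0,0,0,9,0,0,0]
    - [0,0,0,13,0,0,0]
    - [0,0,0,17,0,0,0]

```text
time: 29.6
tool_pos: [0.532, 0.321, 0.1755]
tool_rot: [3.141, 0.001, 0.289]
contact_force: [0.9, 0.1, -0.7]
opening: 0.0378
grip_force: 20.0
```

Request:
step_arm:
  commands:
    - [0,0,0,3,0,0,0]
    - [0,0,0,3,0,0,0]
    - [0,0,0,3,0,0,0]
    - [0,0,0,3,0,0,0]
    - [0,0,0,3,0,0,0]

```text
time: 30.02
tool_pos: [0.5316, 0.3208, 0.2021]
tool_rot: [3.141, 0.004, 0.289]
contact_force: [-0.5, -0.5, -1.4]
opening: 0.0374
grip_force: 20.0
```

```bash
python3 - <<'E'
from h import *
held("h3")
E
```

```text
t 30.0167 tcp [0.5316 0.3208 0.2021] [3.141  0.0039 0.289 ] open 0.0374 F [-0.5344 -0.5148 -1.4027]
-0.004 215.44401453968348 219.42433929756808
0 208.54546889269992 212.3063850727278
0.004 201.55396212528575 205.0890548017892
254 [(180, 30), (183, 31), (186, 30), (189, 30), (192, 31), (195, 30), (198, 31), (201, 30), (204, 30), (207, 32), (210, 153), (213, 250), (216, 249), (219, 249), (222, 237), (225, 180), (228, 180), (231, 181), (234, 182), (237, 183), (240, 185), (243, 186), (246, 188), (249, 189)]
```

Request:
step_arm:
  commands:
    - [0,0.7,-4,0.5,0,0,0]
    - [0,1.4,-8,0.5,0,0,0]
    - [0,2.1,-12,0.5,0,0,0]
    - [0,2.8,-16,0.5,0,0,0]
    - [0,3.5,-20,0.5,0,0,0]

```text
time: 30.48
tool_pos: [0.5669, 0.1195, 0.2077]
tool_rot: [-3.141, 0.003, 0.29]
contact_force: [1.0, 0.1, -0.9]
opening: 0.0377
grip_force: 20.0
```

Request:
step_arm:
  commands:
    - [0,0.7,-4,0,0,0,0]
    - [0,1.4,-8,0,0,0,0]
    - [0,2.1,-12,0,0,0,0]
    - [0,2.8,-16,0,0,0,0]
    - [0,3.5,-20,0,0,0,0]

```text
time: 30.9
tool_pos: [0.602, -0.0806, 0.2077]
tool_rot: [-3.14, 0.002, 0.289]
contact_force: [0.8, 0.5, -0.1]
opening: 0.0377
grip_force: 20.0
```

Request:
step_arm:
  commands:
    - [0,0.6,-3.1,0,0,0,0]
    - [0,0.6,-3.1,-1,0,0,0]
    - [0,0.6,-3.1,-3,0,0,0]
    - [0,0.6,-3.1,-5,0,0,0]
    - [0,0.6,-3.1,-6.5,0,0,0]

```text
time: 31.32
tool_pos: [0.6072, -0.1093, 0.1409]
tool_rot: [-3.139, 0.004, 0.289]
contact_force: [0.6, 0.4, -0.9]
opening: 0.0379
grip_force: 20.0
```

Request:
step_arm:
  commands:
    - [0,0,0,0,0,0,0]
    - [0,0,0,0,0,0,0]
    - [0,0,0,0,0,0,0]
    - [0,0,0,0,0,0,0]
    - [0,0,0,0,0,0,0]

```text
time: 31.73
tool_pos: [0.609, -0.1097, 0.1453]
tool_rot: [3.14, -0.002, 0.289]
contact_force: [0.2, 0.1, -0.1]
opening: 0.0378
grip_force: 20.0
```

Request:
step_arm:
  commands:
    - [0,0,0,0,0,0,0]
    - [0,0,0,0,0,0,0]
    - [0,0,0,0,0,0,0]
    - [0,0,0,0,0,0,0]
    - [0,0,0,0,0,0,0]

```text
time: 32.15
tool_pos: [0.6085, -0.1098, 0.1443]
tool_rot: [3.141, -0.0, 0.289]
contact_force: [-0.2, 0.0, -1.1]
opening: 0.0376
grip_force: 20.0
```

Request:
step_arm:
  commands:
    - [0,0,-0.06,-1,0,0,0]
    - [0,0,-0.06,-2,0,0,0]
    - [0,0,-0.06,-2.7,0,0,0]
    - [0,0,-0.06,-2.7,0,0,0]
    - [0,0,-0.06,-2.7,0,0,0]

```text
time: 32.57
tool_pos: [0.608, -0.1102, 0.1161]
tool_rot: [-3.141, 0.002, 0.289]
contact_force: [-0.2, 0.8, -0.1]
opening: 0.0376
grip_force: 20.0
```

Request:
step_arm:
  commands:
    - [0,0,0,0,0,0,0]
    - [0,0,0,0,0,0,0]
    - [0,0,0,-0.3,0,0,0]
    - [0,0,0,-0.6,0,0,0]
    - [0,0,0,-0.85,0,0,0]

```text
time: 32.98
tool_pos: [0.6085, -0.1103, 0.1085]
tool_rot: [3.141, -0.0, 0.289]
contact_force: [-0.1, -0.3, -0.6]
opening: 0.0379
grip_force: 20.0
```

Request:
step_arm:
  commands:
    - [0,0,0,0,0,0,0]
    - [0,0,0,0,0,0,0]
    - [0,0,0,0,0,0,0]

```text
time: 33.23
tool_pos: [0.6084, -0.1103, 0.1086]
tool_rot: [-3.142, 0.0, 0.289]
contact_force: [-1.0, -0.4, -0.5]
opening: 0.0377
grip_force: 20.0
```

Request:
step_arm:
  commands:
    - [0.55,0,0,0,0,0,0]
    - [0.55,0,0,0,0,0,0]
    - [0.55,0,0,0,0,0,0]
    - [0.55,0,0,0,0,0,0]
    - [0.55,0,0,1,0,0,0]

```text
time: 33.65
tool_pos: [0.6073, -0.11, 0.1172]
tool_rot: [-3.14, 0.003, 0.289]
contact_force: [1.0, -0.7, -0.2]
opening: 0.0503
grip_force: 0.0
```

Request:
step_arm:
  commands:
    - [0.55,0,0,2,0,0,0]
    - [0.55,0,0,5,0,0,0]
    - [0.55,0,0,8,0,0,0]
    - [0.55,-1.5,3,10,0,0,0]
    - [0.55,-3,6,11,0,0,0]

```text
time: 34.07
tool_pos: [0.5797, -0.0512, 0.2326]
tool_rot: [3.139, -0.005, 0.286]
contact_force: [-0.3, 0.2, 0.6]
opening: 0.0505
grip_force: 0.0
```

Request:
step_arm:
  commands:
    - [0.6,-1.7,3.5,0,0,0,0]
    - [0.6,-3.4,7,0,0,0,0]
    - [0.6,-5.1,10.5,0,0,0,0]
    - [0.6,-6.8,14,0,0,0,0]
    - [0.6,-8.5,17.5,0,0,0,0]

```text
time: 34.48
tool_pos: [0.4925, 0.1261, 0.2297]
tool_rot: [3.141, -0.001, 0.289]
contact_force: [1.3, -0.0, 0.1]
opening: 0.0548
grip_force: 0.0
```

Request:
step_arm:
  commands:
    - [0.6,-1.7,3.5,0,0,0,0]
    - [0.6,-3.4,7,0,0,0,0]
    - [0.6,-4.7,7.1,-3,0,0,0]
    - [0.6,-4.7,7.1,-6.5,0,0,0]
    - [0.6,-4.7,7.1,-10,0,0,0]

```text
time: 34.9
tool_pos: [0.4464, 0.1969, 0.1294]
tool_rot: [3.141, -0.004, 0.292]
contact_force: [1.1, -0.9, 0.2]
opening: 0.0554
grip_force: 0.0
```

Request:
step_arm:
  commands:
    - [0.6,0,0,0,0,0,0]
    - [0.6,0,0,0,0,0,0]
    - [0.6,0,0,0,0,0,0]
    - [0.6,0,0,0,0,0,0]
    - [0.6,0,0,0,0,0,0]

```text
time: 35.32
tool_pos: [0.4479, 0.1958, 0.1307]
tool_rot: [3.141, -0.004, 0.289]
contact_force: [-0.1, 0.7, 1.1]
opening: 0.0552
grip_force: 0.0
```

```bash
python3 - <<'E'
from h import *
disc()
E
```

```text
t 35.3167 tcp [0.4479 0.1958 0.1307] [ 3.1414 -0.0038  0.2886] open 0.0552 F [-0.0784  0.6972  1.1358]
disc 0.44703399658203125 0.1952349090576172 r 20.136409759521484 [234, 166, 42, 41, 1331] shift cm -0.0841958723040992 -0.05640698635379637
```

Request:
step_arm:
  commands:
    - [0.6,0.07,-0.05,-3,0,0,0]
    - [0.6,0.07,-0.05,-6,0,0,0]
    - [0.6,0.07,-0.05,-8,0,0,0]
    - [0.6,0.07,-0.05,-9.5,0,0,0]
    - [0.6,0.07,-0.05,-9.5,0,0,0]

```text
time: 35.78
tool_pos: [0.446, 0.1947, 0.0319]
tool_rot: [-3.142, 0.004, 0.289]
contact_force: [-0.8, -0.4, 1.0]
opening: 0.055
grip_force: 0.0
```

Request:
step_arm:
  commands:
    - [0.6,0,0,0,0,0,0]
    - [0.6,0,0,-1,0,0,0]
    - [0.6,0,0,-2,0,0,0]
    - [0.6,0,0,-2.9,0,0,0]
    - [0.6,0,0,-2.9,0,0,0]

```text
time: 36.2
tool_pos: [0.4462, 0.1949, 0.0032]
tool_rot: [-3.142, 0.002, 0.289]
contact_force: [-0.5, -0.1, -1.3]
opening: 0.0552
grip_force: 0.0
```

Request:
step_arm:
  commands:
    - [0.6,0,0,0,0,0,0]
    - [0.6,0,0,0,0,0,0]
    - [0.6,0,0,0,0,0,0]
    - [0.6,0,0,0,0,0,0]
    - [0.6,0,0,0,0,0,0]

```text
time: 36.62
tool_pos: [0.4474, 0.1952, 0.005]
tool_rot: [3.141, -0.001, 0.289]
contact_force: [0.2, 0.3, -0.8]
opening: 0.0549
grip_force: 0.0
```

```bash
python3 - <<'E'
from h import *
disc(near=.03)
E
```

```text
t 36.6167 tcp [0.4474 0.1952 0.005 ] [ 3.1415 -0.0006  0.2891] open 0.0549 F [ 0.1565  0.2554 -0.796 ]
disc 0.44789810180664064 0.1954536590576172 r 20.422836303710938 [219, 207, 71, 55, 3213] shift cm 0.049815378543816013 0.022658856580168307
```

Request:
step_arm:
  commands:
    - [0.6,0,0,-0.15,0,0,0]
    - [0.6,0,0,-0.15,0,0,0]
    - [0,0,0,-0.15,0,0,0]
    - [0,0,0,-0.15,0,0,0]
    - [0,0,0,-0.15,0,0,0]
  grip_force: 20

```text
time: 37.08
tool_pos: [0.4472, 0.1951, 0.0032]
tool_rot: [3.141, 0.0, 0.289]
contact_force: [0.7, -0.5, 0.9]
opening: 0.0395
grip_force: 2.1
```

Request:
step_arm:
  commands:
    - [0,0,0,0,0,0,0]
    - [0,0,0,0,0,0,0]
    - [0,0,0,0,0,0,0]
    - [0,0,0,0,0,0,0]
    - [0,0,0,0,0,0,0]

```text
time: 37.5
tool_pos: [0.4472, 0.1952, 0.0032]
tool_rot: [3.142, 0.0, 0.289]
contact_force: [-0.2, -0.3, -0.3]
opening: 0.0386
grip_force: 20.0
```

Request:
step_arm:
  commands:
    - [0,0,0,2,0,0,0]
    - [0,0,0,5,0,0,0]
    - [0,0,0,9,0,0,0]
    - [0,0,0,13,0,0,0]
    - [0,0,0,17,0,0,0]

```text
time: 37.92
tool_pos: [0.4466, 0.195, 0.1749]
tool_rot: [3.142, 0.001, 0.289]
contact_force: [1.8, 0.1, -0.8]
opening: 0.0382
grip_force: 20.0
```

Request:
step_arm:
  commands:
    - [0,0,0,3,0,0,0]
    - [0,0,0,3,0,0,0]
    - [0,0,0,3,0,0,0]
    - [0,0,0,3,0,0,0]
    - [0,0,0,3,0,0,0]

```text
time: 38.33
tool_pos: [0.4462, 0.1949, 0.2016]
tool_rot: [-3.142, 0.003, 0.289]
contact_force: [0.4, 0.9, -0.6]
opening: 0.0382
grip_force: 20.0
```

```bash
python3 - <<'E'
from h import *
held("h4")
E
```

```text
t 38.3333 tcp [0.4462 0.1949 0.2016] [-3.1415  0.0033  0.289 ] open 0.0382 F [ 0.4213  0.8571 -0.574 ]
-0.004 215.40279175947663 219.3823553833553
0 208.5037881535725 212.26391969530928
0.004 201.51179708883367 205.04607956587586
254 [(180, 29), (183, 29), (186, 29), (189, 29), (192, 29), (195, 29), (198, 29), (201, 29), (204, 29), (207, 42), (210, 148), (213, 246), (216, 247), (219, 247), (222, 247), (225, 202), (228, 181), (231, 179), (234, 179), (237, 180), (240, 180), (243, 182), (246, 182), (249, 181)]
```

Request:
step_arm:
  commands:
    - [0,2.3,-3.3,0.5,0,0,0]
    - [0,4.6,-6.6,0.5,0,0,0]
    - [0,6.9,-9.9,0.5,0,0,0]
    - [0,9.2,-13.2,0.5,0,0,0]
    - [0,11.4,-16.2,0.5,0,0,0]

```text
time: 38.8
tool_pos: [0.5616, 0.0312, 0.2067]
tool_rot: [-3.141, 0.002, 0.289]
contact_force: [-0.0, 0.9, -0.8]
opening: 0.0383
grip_force: 20.0
```

Request:
step_arm:
  commands:
    - [0,0.9,-1.3,0,0,0,0]
    - [0,0.9,-1.3,-1,0,0,0]
    - [0,0.9,-1.3,-3,0,0,0]
    - [0,0.9,-1.3,-5,0,0,0]
    - [0,0.9,-1.3,-6.5,0,0,0]

```text
time: 39.22
tool_pos: [0.5682, 0.0214, 0.1402]
tool_rot: [-3.14, 0.004, 0.29]
contact_force: [-0.6, -0.2, -0.8]
opening: 0.0384
grip_force: 20.0
```

Request:
step_arm:
  commands:
    - [0,0,0,0,0,0,0]
    - [0,0,0,0,0,0,0]
    - [0,0,0,0,0,0,0]
    - [0,0,0,0,0,0,0]
    - [0,0,0,0,0,0,0]

```text
time: 39.63
tool_pos: [0.5706, 0.0204, 0.1442]
tool_rot: [3.141, -0.002, 0.289]
contact_force: [0.7, 0.2, -0.6]
opening: 0.0385
grip_force: 20.0
```

Request:
step_arm:
  commands:
    - [0,0,0,0,0,0,0]
    - [0,0,0,0,0,0,0]
    - [0,0,0,0,0,0,0]
    - [0,0,0,0,0,0,0]
    - [0,0,0,0,0,0,0]

```text
time: 40.05
tool_pos: [0.5702, 0.0201, 0.1433]
tool_rot: [3.141, -0.0, 0.289]
contact_force: [-0.2, 0.2, -0.1]
opening: 0.0379
grip_force: 20.0
```

Request:
step_arm:
  commands:
    - [0,0,0,-1,0,0,0]
    - [0,0,0,-2,0,0,0]
    - [0,0,0,-2.7,0,0,0]
    - [0,0,0,-2.7,0,0,0]
    - [0,0,0,-2.7,0,0,0]

```text
time: 40.47
tool_pos: [0.5697, 0.0202, 0.1152]
tool_rot: [-3.141, 0.002, 0.289]
contact_force: [0.1, 0.2, -0.0]
opening: 0.0382
grip_force: 20.0
```

Request:
step_arm:
  commands:
    - [0,0,0,0,0,0,0]
    - [0,0,0,0,0,0,0]
    - [0,0,0,-0.3,0,0,0]
    - [0,0,0,-0.6,0,0,0]
    - [0,0,0,-0.85,0,0,0]

```text
time: 40.88
tool_pos: [0.5702, 0.0202, 0.1075]
tool_rot: [3.141, -0.0, 0.289]
contact_force: [1.1, 0.8, -0.4]
opening: 0.0382
grip_force: 20.0
```

Request:
step_arm:
  commands:
    - [0,0,0,0,0,0,0]
    - [0,0,0,0,0,0,0]
    - [0,0,0,0,0,0,0]

```text
time: 41.13
tool_pos: [0.5701, 0.0202, 0.1076]
tool_rot: [3.142, 0.0, 0.289]
contact_force: [-0.6, -0.2, 0.6]
opening: 0.0383
grip_force: 20.0
```

Request:
step_arm:
  commands:
    - [0.55,0,0,0,0,0,0]
    - [0.55,0,0,0,0,0,0]
    - [0.55,0,0,0,0,0,0]
    - [0.55,0,0,0,0,0,0]
    - [0.55,0,0,1,0,0,0]

```text
time: 41.55
tool_pos: [0.569, 0.0203, 0.1163]
tool_rot: [-3.14, 0.003, 0.289]
contact_force: [-0.8, 0.3, -0.2]
opening: 0.0507
grip_force: 0.0
```

Request:
step_arm:
  commands:
    - [0.55,0,0,2,0,0,0]
    - [0.55,0,0,5,0,0,0]
    - [0.55,0,0,8,0,0,0]
    - [0.55,-1.5,3,10,0,0,0]
    - [0.55,-3,6,11,0,0,0]

```text
time: 41.97
tool_pos: [0.5416, 0.0797, 0.2316]
tool_rot: [3.14, -0.006, 0.286]
contact_force: [0.9, 0.8, -1.0]
opening: 0.0503
grip_force: 0.0
```

Request:
step_arm:
  commands:
    - [0.6,-1.6,3.5,0,0,0,-0.1]
    - [0.6,-3.2,7,0,0,0,-0.2]
    - [0.6,-4.8,10.5,0,0,0,-0.3]
    - [0.6,-6.4,14,0,0,0,-0.4]
    - [0.6,-8,17.5,0,0,0,-0.53]

```text
time: 42.38
tool_pos: [0.4603, 0.2543, 0.2288]
tool_rot: [-3.141, -0.001, -0.231]
contact_force: [0.3, -0.7, 0.5]
opening: 0.0555
grip_force: 0.0
```

Request:
step_arm:
  commands:
    - [0.6,-1.7,3.5,0,0,0,0]
    - [0.6,-3.4,7,0,0,0,0]
    - [0.6,-4.1,8.3,-3,0,0,0]
    - [0.6,-4.1,8.3,-6.5,0,0,0]
    - [0.6,-4.1,8.3,-10,0,0,0]

```text
time: 42.8
tool_pos: [0.4202, 0.3372, 0.1282]
tool_rot: [-3.139, -0.003, -0.223]
contact_force: [1.2, -0.1, -1.2]
opening: 0.0553
grip_force: 0.0
```

Request:
step_arm:
  commands:
    - [0.6,0,0,0,0,0,0]
    - [0.6,0,0,0,0,0,0]
    - [0.6,0,0,0,0,0,0]
    - [0.6,0,0,0,0,0,0]
    - [0.6,0,0,0,0,0,0]

```text
time: 43.22
tool_pos: [0.4218, 0.3359, 0.13]
tool_rot: [-3.139, -0.003, -0.227]
contact_force: [-0.7, 0.0, 0.8]
opening: 0.0552
grip_force: 0.0
```

```bash
python3 - <<'E'
from h import *
disc()
E
```

```text
t 43.2167 tcp [0.4218 0.3359 0.13  ] [-3.1389 -0.0029 -0.2268] open 0.0552 F [-0.6767  0.0026  0.7872]
disc 0.4198791198730469 0.3382599487304688 r 20.130664825439453 [232, 168, 42, 41, 1327] shift cm -0.19533068349986138 0.2363746263988109
```

Request:
step_arm:
  commands:
    - [0.6,-0.1,0.28,-3,0,0,-0.014]
    - [0.6,-0.1,0.28,-6,0,0,-0.014]
    - [0.6,-0.1,0.28,-8,0,0,-0.014]
    - [0.6,-0.1,0.28,-9.5,0,0,-0.014]
    - [0.6,-0.1,0.28,-9.5,0,0,-0.014]

```text
time: 43.68
tool_pos: [0.4183, 0.3373, 0.0306]
tool_rot: [3.138, 0.003, -0.241]
contact_force: [-0.9, 0.4, 0.5]
opening: 0.0549
grip_force: 0.0
```

Request:
step_arm:
  commands:
    - [0.6,0,0,0,0,0,0]
    - [0.6,0,0,-1,0,0,0]
    - [0.6,0,0,-2,0,0,0]
    - [0.6,0,0,-2.9,0,0,0]
    - [0.6,0,0,-2.9,0,0,0]

```text
time: 44.1
tool_pos: [0.4186, 0.3377, 0.0021]
tool_rot: [3.14, 0.002, -0.24]
contact_force: [-0.0, -0.6, -0.0]
opening: 0.0549
grip_force: 0.0
```

Request:
step_arm:
  commands:
    - [0.6,0,0,0,0,0,0]
    - [0.6,0,0,0,0,0,0]
    - [0.6,0,0,0,0,0,0]
    - [0.6,0,0,0,0,0,0]
    - [0.6,0,0,0,0,0,0]

```text
time: 44.52
tool_pos: [0.4197, 0.3384, 0.004]
tool_rot: [-3.141, -0.0, -0.24]
contact_force: [0.3, -0.5, 0.9]
opening: 0.055
grip_force: 0.0
```

```bash
python3 - <<'E'
from h import *
disc(near=.03)
E
```

```text
t 44.5167 tcp [0.4197 0.3384 0.004 ] [-3.1412 -0.0005 -0.2402] open 0.055 F [ 0.3165 -0.498   0.9376]
disc 0.4205869445800781 0.3377921142578125 r 20.392181396484375 [219, 207, 71, 55, 3241] shift cm 0.0862766751740407 -0.06314877163065558
```

Well aligned, so I'm gripping and lifting.

Request:
step_arm:
  commands:
    - [0.6,0.04,-0.02,-0.07,0,0,0]
    - [0.6,0.04,-0.02,-0.07,0,0,0]
    - [0,0.04,-0.02,-0.07,0,0,0]
    - [0,0.04,-0.02,-0.07,0,0,0]
    - [0,0.04,-0.02,-0.07,0,0,0]
  grip_force: 20

```text
time: 44.98
tool_pos: [0.4199, 0.3381, 0.003]
tool_rot: [3.141, 0.0, -0.24]
contact_force: [-0.2, -0.3, 0.5]
opening: 0.0398
grip_force: 2.2
```

Request:
step_arm:
  commands:
    - [0,0,0,0,0,0,0]
    - [0,0,0,0,0,0,0]
    - [0,0,0,0,0,0,0]
    - [0,0,0,0,0,0,0]
    - [0,0,0,0,0,0,0]

```text
time: 45.4
tool_pos: [0.4199, 0.3381, 0.003]
tool_rot: [3.141, 0.0, -0.24]
contact_force: [-1.5, -0.4, 0.9]
opening: 0.0381
grip_force: 20.0
```

Request:
step_arm:
  commands:
    - [0,0,0,2,0,0,0]
    - [0,0,0,5,0,0,0]
    - [0,0,0,9,0,0,0]
    - [0,0,0,13,0,0,0]
    - [0,0,0,17,0,0,0]

```text
time: 45.82
tool_pos: [0.4194, 0.3378, 0.1746]
tool_rot: [3.141, 0.001, -0.24]
contact_force: [1.1, 1.4, -0.7]
opening: 0.0384
grip_force: 20.0
```

Request:
step_arm:
  commands:
    - [0,0,0,3,0,0,0]
    - [0,0,0,3,0,0,0]
    - [0,0,0,3,0,0,0]
    - [0,0,0,3,0,0,0]
    - [0,0,0,3,0,0,0]

```text
time: 46.23
tool_pos: [0.4191, 0.3376, 0.2012]
tool_rot: [3.139, 0.003, -0.24]
contact_force: [0.1, 0.7, -0.9]
opening: 0.0385
grip_force: 20.0
```

```bash
python3 - <<'E'
from h import *
held("h5")
E
```

```text
t 46.2333 tcp [0.4191 0.3376 0.2012] [ 3.1391  0.0025 -0.2403] open 0.0385 F [ 0.1116  0.6649 -0.8589]
-0.004 215.6584180433916 219.6435981821631
0 208.7620607711359 212.52795302866105
0.004 201.77285095993483 205.31304908654528
254 [(180, 32), (183, 32), (186, 32), (189, 32), (192, 32), (195, 32), (198, 32), (201, 32), (204, 32), (207, 38), (210, 128), (213, 184), (216, 183), (219, 184), (222, 186), (225, 186), (228, 183), (231, 185), (234, 187), (237, 186), (240, 185), (243, 187), (246, 187), (249, 184)]
```

Request:
step_arm:
  commands:
    - [0,1,-3.6,0.5,0,0,0]
    - [0,2,-7.2,0.5,0,0,0]
    - [0,3,-10.8,0.5,0,0,0]
    - [0,4,-14.4,0.5,0,0,0]
    - [0,5,-18,0.5,0,0,0]

```text
time: 46.7
tool_pos: [0.4695, 0.1564, 0.2067]
tool_rot: [3.14, 0.002, -0.24]
contact_force: [0.8, -0.8, -0.3]
opening: 0.0379
grip_force: 20.0
```

Request:
step_arm:
  commands:
    - [0,1,-3.6,0,0,0,0]
    - [0,2,-7.2,0,0,0,0]
    - [0,3,-10.8,0,0,0,0]
    - [0,4,-14.4,0,0,0,0]
    - [0,4.6,-17,0,0,0,0]

```text
time: 47.12
tool_pos: [0.516, -0.0148, 0.2066]
tool_rot: [3.141, 0.002, -0.242]
contact_force: [0.3, -1.0, -0.0]
opening: 0.0384
grip_force: 20.0
```

Request:
step_arm:
  commands:
    - [0,0.73,-1.7,0,0,0,0]
    - [0,0.73,-1.7,-1,0,0,0]
    - [0,0.73,-1.7,-3,0,0,0]
    - [0,0.73,-1.7,-5,0,0,0]
    - [0,0.73,-1.7,-6.5,0,0,0]

```text
time: 47.53
tool_pos: [0.5216, -0.028, 0.14]
tool_rot: [-3.142, 0.004, -0.24]
contact_force: [0.8, 0.4, -0.3]
opening: 0.0385
grip_force: 20.0
```

Request:
step_arm:
  commands:
    - [0,0,0,0,0,0,0]
    - [0,0,0,0,0,0,0]
    - [0,0,0,0,0,0,0]
    - [0,0,0,0,0,0,0]
    - [0,0,0,0,0,0,0]

```text
time: 47.95
tool_pos: [0.5237, -0.0288, 0.1439]
tool_rot: [-3.142, -0.002, -0.24]
contact_force: [0.1, -0.4, -1.4]
opening: 0.0385
grip_force: 20.0
```

Request:
step_arm:
  commands:
    - [0,0,0,0,0,0,0]
    - [0,0,0,0,0,0,0]
    - [0,0,0,0,0,0,0]
    - [0,0,0,0,0,0,0]
    - [0,0,0,0,0,0,0]

```text
time: 48.37
tool_pos: [0.5232, -0.0289, 0.1431]
tool_rot: [3.141, -0.0, -0.24]
contact_force: [0.3, -0.2, -1.1]
opening: 0.0385
grip_force: 20.0
```

Exactly on target, so I'm lowering and releasing, then going to disc E.

Request:
step_arm:
  commands:
    - [0,0,0,-1,0,0,0]
    - [0,0,0,-2,0,0,0]
    - [0,0,0,-2.7,0,0,0]
    - [0,0,0,-2.7,0,0,0]
    - [0,0,0,-2.7,0,0,0]

```text
time: 48.78
tool_pos: [0.5227, -0.0288, 0.1151]
tool_rot: [3.141, 0.002, -0.24]
contact_force: [-0.9, -0.0, 0.1]
opening: 0.0384
grip_force: 20.0
```

Request:
step_arm:
  commands:
    - [0,0,0,0,0,0,0]
    - [0,0,0,0,0,0,0]
    - [0,0,0,-0.3,0,0,0]
    - [0,0,0,-0.6,0,0,0]
    - [0,0,0,-0.85,0,0,0]

```text
time: 49.2
tool_pos: [0.5232, -0.0289, 0.1073]
tool_rot: [3.142, -0.0, -0.24]
contact_force: [0.2, 0.1, -0.5]
opening: 0.0382
grip_force: 20.0
```

Request:
step_arm:
  commands:
    - [0,0,0,0,0,0,0]
    - [0,0,0,0,0,0,0]
    - [0,0,0,0,0,0,0]

```text
time: 49.45
tool_pos: [0.5232, -0.0289, 0.1074]
tool_rot: [3.142, 0.0, -0.24]
contact_force: [0.7, 0.2, -0.5]
opening: 0.0387
grip_force: 20.0
```

Request:
step_arm:
  commands:
    - [0.55,0,0,0,0,0,0]
    - [0.55,0,0,0,0,0,0]
    - [0.55,0,0,0,0,0,0]
    - [0.55,0,0,0,0,0,0]
    - [0.55,0,0,1,0,0,0]

```text
time: 49.87
tool_pos: [0.5221, -0.0287, 0.1163]
tool_rot: [3.141, 0.004, -0.24]
contact_force: [-0.8, -0.0, -0.4]
opening: 0.0507
grip_force: 0.0
```

Request:
step_arm:
  commands:
    - [0.55,0,0,2,0,0,0]
    - [0.55,0,0,5,0,0,0]
    - [0.55,0,0,8,0,0,0]
    - [0.55,-1,-3,10,0,0,0]
    - [0.55,-2,-6,11,0,0,0]

```text
time: 50.28
tool_pos: [0.5044, -0.0889, 0.2315]
tool_rot: [3.141, -0.006, -0.237]
contact_force: [-0.4, -1.3, -0.1]
opening: 0.0501
grip_force: 0.0
```

Request:
step_arm:
  commands:
    - [0.6,-0.8,-3.6,0,0,0,-0.1]
    - [0.6,-1.6,-7.2,0,0,0,-0.2]
    - [0.6,-2.4,-10.8,0,0,0,-0.3]
    - [0.6,-3.2,-14.4,0,0,0,-0.4]
    - [0.6,-4,-18,0,0,0,-0.52]

```text
time: 50.7
tool_pos: [0.4626, -0.2706, 0.2286]
tool_rot: [-3.142, -0.001, -0.765]
contact_force: [0.5, 0.5, -1.3]
opening: 0.0546
grip_force: 0.0
```

Request:
step_arm:
  commands:
    - [0.6,-1,-3.6,0,0,0,0]
    - [0.6,-2,-7.2,0,0,0,0]
    - [0.6,-3,-10.8,0,0,0,0]
    - [0.6,-3.8,-13.3,0,0,0,0]
    - [0.6,-3.8,-13.3,-3,0,0,0]

```text
time: 51.12
tool_pos: [0.4252, -0.4094, 0.2031]
tool_rot: [3.138, -0.013, -0.765]
contact_force: [0.3, -0.0, 0.1]
opening: 0.0552
grip_force: 0.0
```

Request:
step_arm:
  commands:
    - [0.6,0,0,-3.5,0,0,0]
    - [0.6,0,0,-7,0,0,0]
    - [0.6,0,0,-7,0,0,0]
    - [0.6,0,0,-7,0,0,0]
    - [0.6,0,0,-7,0,0,0]

```text
time: 51.53
tool_pos: [0.4261, -0.4028, 0.1298]
tool_rot: [3.141, -0.003, -0.76]
contact_force: [0.6, -0.7, 0.2]
opening: 0.0549
grip_force: 0.0
```

```bash
python3 - <<'E'
from h import *
disc()
E
```

```text
t 51.5333 tcp [ 0.4261 -0.4028  0.1298] [ 3.1411 -0.0031 -0.76  ] open 0.0549 F [ 0.6113 -0.7364  0.2146]
disc 0.42615936279296873 -0.40337371826171875 r 20.152090072631836 [233, 165, 43, 41, 1335] shift cm 0.0020307215647108467 -0.05560986567714199
```

Request:
step_arm:
  commands:
    - [0.6,0.08,-0.12,-3,0,0,0]
    - [0.6,0.08,-0.12,-6,0,0,0]
    - [0.6,0.08,-0.12,-8,0,0,0]
    - [0.6,0.08,-0.12,-9.5,0,0,0]
    - [0.6,0.08,-0.12,-9.5,0,0,0]

```text
time: 52.0
tool_pos: [0.4259, -0.4026, 0.0318]
tool_rot: [-3.141, 0.002, -0.76]
contact_force: [-0.1, 0.6, -0.9]
opening: 0.0548
grip_force: 0.0
```

Request:
step_arm:
  commands:
    - [0.6,0,0,0,0,0,0]
    - [0.6,0,0,-1,0,0,0]
    - [0.6,0,0,-2,0,0,0]
    - [0.6,0,0,-2.9,0,0,0]
    - [0.6,0,0,-2.9,0,0,0]

```text
time: 52.42
tool_pos: [0.4253, -0.4022, 0.0018]
tool_rot: [-3.141, 0.003, -0.76]
contact_force: [-0.1, 0.7, 0.0]
opening: 0.0548
grip_force: 0.0
```

Request:
step_arm:
  commands:
    - [0.6,0,0,0,0,0,0]
    - [0.6,0,0,0,0,0,0]
    - [0.6,0,0,0,0,0,0]
    - [0.6,0,0,0,0,0,0]
    - [0.6,0,0,0,0,0,0]

```text
time: 52.83
tool_pos: [0.4262, -0.4033, 0.0038]
tool_rot: [3.141, -0.001, -0.76]
contact_force: [0.4, 0.2, -1.1]
opening: 0.0553
grip_force: 0.0
```

```bash
python3 - <<'E'
from h import *
disc(near=.03)
E
```

```text
t 52.8333 tcp [ 0.4262 -0.4033  0.0038] [ 3.1414 -0.0007 -0.7603] open 0.0553 F [ 0.4319  0.2019 -1.072 ]
disc 0.42661834716796876 -0.4040089111328125 r 20.301097869873047 [218, 208, 72, 54, 3216] shift cm 0.043773907137489854 -0.07001900313770015
```

Request:
step_arm:
  commands:
    - [0.6,0.03,-0.03,-0.05,0,0,0]
    - [0.6,0.03,-0.03,-0.05,0,0,0]
    - [0,0.03,-0.03,-0.05,0,0,0]
    - [0,0.03,-0.03,-0.05,0,0,0]
    - [0,0.03,-0.03,-0.05,0,0,0]
  grip_force: 20

```text
time: 53.3
tool_pos: [0.4263, -0.4034, 0.003]
tool_rot: [3.142, 0.0, -0.76]
contact_force: [0.5, -0.3, -0.3]
opening: 0.04
grip_force: 2.1
```

Request:
step_arm:
  commands:
    - [0,0,0,0,0,0,0]
    - [0,0,0,0,0,0,0]
    - [0,0,0,0,0,0,0]
    - [0,0,0,0,0,0,0]
    - [0,0,0,0,0,0,0]

```text
time: 53.72
tool_pos: [0.4263, -0.4034, 0.003]
tool_rot: [3.142, 0.0, -0.76]
contact_force: [0.5, 0.8, 0.2]
opening: 0.0385
grip_force: 20.0
```

Request:
step_arm:
  commands:
    - [0,0,0,2,0,0,0]
    - [0,0,0,5,0,0,0]
    - [0,0,0,9,0,0,0]
    - [0,0,0,13,0,0,0]
    - [0,0,0,17,0,0,0]

```text
time: 54.13
tool_pos: [0.426, -0.403, 0.1745]
tool_rot: [-3.142, 0.001, -0.76]
contact_force: [1.0, -1.1, -1.1]
opening: 0.0385
grip_force: 20.0
```

Request:
step_arm:
  commands:
    - [0,0,0,3.5,0,0,0]
    - [0,0,0,5,0,0,0]
    - [0,0,0,5,0,0,0]
    - [0,0,0,5,0,0,0]
    - [0,0,0,5,0,0,0]

```text
time: 54.55
tool_pos: [0.4257, -0.4027, 0.2211]
tool_rot: [-3.141, 0.003, -0.76]
contact_force: [0.6, 0.3, -1.4]
opening: 0.0386
grip_force: 20.0
```

```bash
python3 - <<'E'
from h import *
held("h6")
E
```

```text
t 54.55 tcp [ 0.4257 -0.4027  0.2211] [-3.1413  0.0033 -0.7602] open 0.0386 F [ 0.5523  0.2523 -1.4077]
-0.004 215.9229999582011 219.91290130721595
0 209.028930610957 212.7996453400687
0.004 202.04217631418473 205.5873105488418
254 [(180, 47), (183, 41), (186, 38), (189, 38), (192, 37), (195, 35), (198, 32), (201, 29), (204, 29), (207, 33), (210, 114), (213, 170), (216, 169), (219, 169), (222, 169), (225, 169), (228, 170), (231, 170), (234, 169), (237, 170), (240, 169), (243, 169), (246, 169), (249, 168)]
```

Request:
step_arm:
  commands:
    - [0,1.3,3.5,0,0,0,0]
    - [0,2.6,7,0,0,0,0]
    - [0,3.9,10.5,0,0,0,0]
    - [0,5.2,14,0,0,0,0]
    - [0,6.5,17.5,0,0,0,0]

```text
time: 55.02
tool_pos: [0.4909, -0.2264, 0.2209]
tool_rot: [3.141, 0.004, -0.761]
contact_force: [0.4, 0.1, -0.0]
opening: 0.0382
grip_force: 20.0
```

Request:
step_arm:
  commands:
    - [0,1.3,3.5,0,0,0,0]
    - [0,2.6,7,0,0,0,0]
    - [0,3.9,10.5,0,0,0,0]
    - [0,5.1,13.4,0,0,0,0]
    - [0,5.1,13.4,-1,0,0,0]

```text
time: 55.43
tool_pos: [0.544, -0.0893, 0.2126]
tool_rot: [-3.14, 0.001, -0.755]
contact_force: [-0.6, -0.2, -0.0]
opening: 0.0387
grip_force: 20.0
```

Request:
step_arm:
  commands:
    - [0,0,0,-2,0,0,0]
    - [0,0,0,-5,0,0,0]
    - [0,0,0,-7,0,0,0]
    - [0,0,0,-7,0,0,0]
    - [0,0,0,-7,0,0,0]

```text
time: 55.85
tool_pos: [0.5411, -0.0945, 0.1411]
tool_rot: [3.139, 0.004, -0.761]
contact_force: [0.1, -0.1, -0.9]
opening: 0.0383
grip_force: 20.0
```

Request:
step_arm:
  commands:
    - [0,0,0,0,0,0,0]
    - [0,0,0,0,0,0,0]
    - [0,0,0,0,0,0,0]
    - [0,0,0,0,0,0,0]
    - [0,0,0,0,0,0,0]

```text
time: 56.27
tool_pos: [0.5426, -0.0945, 0.1437]
tool_rot: [-3.141, -0.001, -0.76]
contact_force: [-0.5, -0.2, 0.2]
opening: 0.0385
grip_force: 20.0
```

Request:
step_arm:
  commands:
    - [0,0,0,0,0,0,0]
    - [0,0,0,0,0,0,0]
    - [0,0,0,0,0,0,0]
    - [0,0,0,0,0,0,0]
    - [0,0,0,0,0,0,0]

```text
time: 56.68
tool_pos: [0.5423, -0.0944, 0.143]
tool_rot: [3.141, 0.0, -0.76]
contact_force: [0.6, -0.0, -0.5]
opening: 0.0383
grip_force: 20.0
```

Request:
step_arm:
  commands:
    - [0,0,0.02,-1,0,0,0]
    - [0,0,0.02,-2,0,0,0]
    - [0,0,0.02,-2.7,0,0,0]
    - [0,0,0.02,-2.7,0,0,0]
    - [0,0,0.02,-2.7,0,0,0]

```text
time: 57.1
tool_pos: [0.5418, -0.0941, 0.115]
tool_rot: [3.141, 0.002, -0.76]
contact_force: [-0.5, -0.3, -0.3]
opening: 0.0386
grip_force: 20.0
```

Request:
step_arm:
  commands:
    - [0,0,0,0,0,0,0]
    - [0,0,0,0,0,0,0]
    - [0,0,0,-0.3,0,0,0]
    - [0,0,0,-0.6,0,0,0]
    - [0,0,0,-0.85,0,0,0]

```text
time: 57.52
tool_pos: [0.5423, -0.0942, 0.1073]
tool_rot: [3.142, -0.0, -0.76]
contact_force: [0.5, 0.4, -1.1]
opening: 0.0385
grip_force: 20.0
```

Request:
step_arm:
  commands:
    - [0,0,0,0,0,0,0]
    - [0,0,0,0,0,0,0]
    - [0,0,0,0,0,0,0]

```text
time: 57.77
tool_pos: [0.5423, -0.0942, 0.1075]
tool_rot: [3.141, 0.0, -0.76]
contact_force: [0.3, 0.1, -0.7]
opening: 0.0381
grip_force: 20.0
```

Request:
step_arm:
  commands:
    - [0.55,0,0,0,0,0,0]
    - [0.55,0,0,0,0,0,0]
    - [0.55,0,0,0,0,0,0]
    - [0.55,0,0,0,0,0,0]
    - [0.55,0,0,1,0,0,0]

```text
time: 58.18
tool_pos: [0.5412, -0.0939, 0.1162]
tool_rot: [3.14, 0.003, -0.76]
contact_force: [-0.2, 0.5, -0.3]
opening: 0.0505
grip_force: 0.0
```

Request:
step_arm:
  commands:
    - [0.55,0,0,2,0,0,0]
    - [0.55,0,0,5,0,0,0]
    - [0.55,0,0,9,0,0,0.1]
    - [0.55,0,0,12,0,0,0.2]
    - [0.55,-1,2,15,0,0,0.3]

```text
time: 58.6
tool_pos: [0.5333, -0.0765, 0.2701]
tool_rot: [3.141, -0.003, -0.458]
contact_force: [-0.0, 1.1, -0.2]
opening: 0.0502
grip_force: 0.0
```

Request:
step_arm:
  commands:
    - [0.55,-1.2,1.8,3,0,0,0.1]
    - [0.55,-1.2,1.8,6,0,0,0.2]
    - [0.55,-1.2,1.8,7.8,0,0,0.3]
    - [0.55,-1.2,1.8,7.8,0,0,0.4]
    - [0.55,-1.2,1.8,7.8,0,0,0.46]

```text
time: 59.02
tool_pos: [0.5205, -0.0561, 0.3481]
tool_rot: [3.14, -0.004, 0.005]
contact_force: [0.2, 0.7, -0.5]
opening: 0.0505
grip_force: 0.0
```

Request:
step_arm:
  commands:
    - [0.55,0,0,0,0,0,0]
    - [0.55,0,0,0,0,0,0]
    - [0.55,0,0,0,0,0,0]
    - [0.55,0,0,0,0,0,0]
    - [0.55,0,0,0,0,0,0]

```text
time: 59.43
tool_pos: [0.5202, -0.0562, 0.3454]
tool_rot: [-3.142, 0.0, -0.001]
contact_force: [-0.4, -0.3, -0.3]
opening: 0.0505
grip_force: 0.0
```

```bash
python3 - <<'E'
from fit import *
o=observe(); print(o["tool_pos"],o["tool_rot"])
m,im=snap("wrist","w7")
for kk,p in zip(k,place(q,k)): print(p,proj(m,[*p,.110]),proj(m,[*p,.112]))
x=im[0:185,150:390,::-1]; cv2.imwrite("pics/final.png",cv2.resize(x,None,fx=3.2,fy=3.2,interpolation=cv2.INTER_CUBIC))
E
```

```text
[ 0.5202 -0.0562  0.3454] [-3.1415  0.0004 -0.0012]
[0.6363 0.004 ] [203.6237  67.7795] [203.358   67.5922]
[ 0.6082 -0.1104] [298.123   92.3909] [298.3498  92.3342]
[0.5703 0.0202] [193.1795 124.1233] [192.8742 124.2273]
[ 0.5422 -0.0942] [283.4562 146.4514] [283.6002 146.6629]
[ 0.5232 -0.0289] [232.9116 161.0772] [232.8089 161.3567]
```

View pics/final.png

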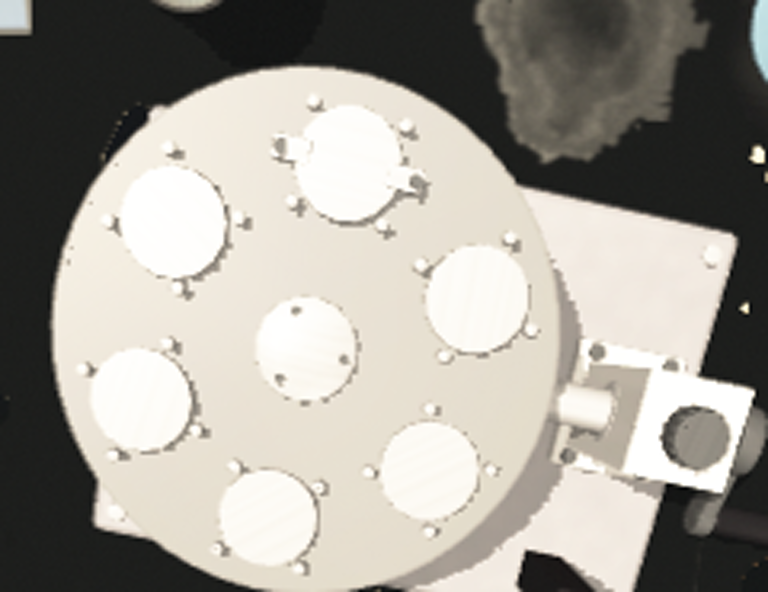

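All five discs sit in their places, each between its four visible posts, and the pin head lies on the block at (697,437). Handing in.

```bash
python3 -c "
from cell import *
print(hand_in())"
```

```text
the job is handed in; nothing more can be done
None
```

The job is handed in: the lock pin is pressed fully home and left in, and all five discs lie in the five free places; the bystanders weren't separately re-checked, and no verdict came back.

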